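# Lay the spindle in the clamping box and close it up

### The arm

A 6-joint arm with a two-finger parallel gripper is mounted at the origin on the work surface. World frame = base frame: x ahead of the robot, y to its left, z up, the work surface at z = 0. Lengths are in m, angles in rad, forces in N, time in s.
With the tool pointing down it reaches from about 0.425 to 0.925 m from the base axis. Payload 12.5 kg.
Tool frame: the origin (TCP) lies midway between the tips of the shut fingers; the grasp point (between the pads) lies 19 mm behind it; z points along the fingers, y is the direction in which the jaws open and shut (so a half turn about z gives the same grasp; the last joint's range is limited). The gripper opens to 85 mm and grips with 20 to 120 N. Pads are 22 mm wide; open, the fingers measure 114 mm over their backs; the gripper's body (76 mm by 85 mm) begins 54 mm behind the grasp point. The pads swing forward as they close: fully open they stand 13 mm farther back than shut.
Start: joints at [1.12, 0.491, 1.559, -0, 1.092, -0.106], TCP at [0.211, 0.588, 0.231] pointing down, gripper open.
Joint ranges: [-3.1, 3.1], [-0.84, 2.19], [0.05, 2.79], [-1.13, 4.28], [0.06, 2.93], [-2.69, 2.69]. Speed limits (rad/s): [2.22, 2.22, 2.79, 3.14, 3.14, 3.14].

### API

Orientations are given as a unit quaternion [x, y, z, w].
In Python, from plant import * gives the robot as it stands.
- The arm moves only by the shell command python3 -m inch 'ROWS' [OPENING]. ROWS is JSON, a list that holds one entry, the list of rows, each a list of 6 numbers: the shift along the tool's x, y, z scaled (see below), then the turn, a rotation vector about the tool's x, y, z scaled (see below). A call has 1 to 5 rows; each row shifts and turns the commanded pose from where the row before left it, along the tool's axes as they then stand; what a row does not reach is not made up. The controller multiplies each number of a shift by 400 mm and each number of a turn by 2 pi rad. A row lasts 1/12 s, in which the tool goes at most 41.7 mm and 7.16 degrees, less where a joint would pass 70% of its speed; a pose out of reach is approached as far as the arm can. A call with a number of a shift or a turn outside -1 to 1 is refused whole. A call with a gripper value outside its range is refused whole. OPENING is the opening, from -1 (shut) to 1 (fully open), set as the call begins (- or left out, the last holds). The fingers move at their own pace and stop on an object; the grip force is fixed at half the most. Time passes only in rows, so rows that do not move let the fingers close. It gives the time, the measured TCP pose, the force and the opening at its end, in the units of the state.
- observe(): the state, without advancing time (a new reading comes with each control period).
- snapshot(name): name is "scene" or "top"; returns a dict with "image" (400x640x3 uint8, red, green, blue), "mtx" (3x3 intrinsics, pixels), "dist_coeffs" ([k1, k2, p1, p2, k3] as OpenCV has them; the pictures are not rectified), "origin" and "attitude" of the camera in the world. Camera axes: x right, y down, z forward; pixel columns grow to the right and rows downward; lengths in m; the calibration is good to about 2 mm. A picture is of the moment at which its call begins. There is no depth.
- hand_in(): hands the job in, once; it reports no verdict.
The state is a dict: "time_s": time; "q": joint angles; "dq": joint speeds; "joint_torque": joint torques, N m; "eef_pos": TCP position; "eef_rot": TCP orientation; "ft_force": force on the tool from outside, world axes, zero at the start; "moment": the same for the moment, N m; "finger_gap": finger opening in m.
Only numpy, scipy, OpenCV 4.12 (cv2) and the standard library are available. Lean on these libraries where they do the work, as an engineer would, in place of code of your own. Each camera call takes 0.05 s, during which the arm holds its last target. There are 200 camera calls.

### The job

The steel spindle with the square middle stands on end on the bench. Lay it down gently on its side on the bench without letting it topple, let go, take it again from above, and lay it in the two V saddles of the open clamping box. Then shut the lid fully and only after that swing the clamp arm fully down onto the lid; leave the other things on the bench where they are.

Things in the scene. Friction and masses are not known exactly. Their poses are not given: they have to be found in the camera images.
- spindle: Bright steel spindle, 0.55 kg, the only thing with a square middle; stands on end on the bench. 96 mm long: square middle 44 by 44 mm, from 28 to 68 mm above the foot, a round journal 34 mm across, 28 mm long, at each end. Origin: centre of the foot face; z along it; flats face its x and y axes. Either end may point either way. Lying on a flat, its axis is 22 mm up.
- spindle_mid (a point): Centre of the spindle, in the middle of the square, 48 mm from either end face.
- box: Clamping box, dark cast iron, fixed. Origin: centre of underside; x along the spindle bed, y towards lid hinge, z up. Base 160 (x) by 190 by 12 mm. V saddles at x = +-28 to +-42 mm under the journals. End walls: inner faces x = +-53 mm, 14 thick, y = +-65, top z = 80. Long sides open but for hinge posts (x = +-50, y = 77) and clamp bracket (x = +-19, y = -91 to -73, top z = 109).
- seat (a point): Where the spindle's centre comes to lie: midway between the saddles on the box's x = y = 0, 45 mm above the bench. Its axes are the box's.
- lid (a joint): Lid angle: 0 shut, grows as it opens; stays where left (up to 6 N at its free edge to move). Hinge line along box x at box y = 75, z = 85 mm. Cast iron plate 132 (x) by 142 by 10 mm, its mid-plane through the hinge line, pointing to -y when shut. Outer face plain from x = -40 to 30 mm; bar handle 10 mm thick at x = 42, 45 to 115 mm from the hinge, 32 mm above mid-plane; low rib at x = -52.
- lid_edge (a point): Middle of the lid's free edge (x = 0), on the outer face, 142 mm from the hinge line.
- clamp (a joint): Clamp arm angle: 0 down on the lid, pointing to box +y; grows as it swings up and away to -y; stays where left. Hinge line along box x at x = 0, y = -82, z = 102 mm of the box. Flat steel arm 20 mm wide (x), 8 mm thick, 75 mm long, with a black cross grip 22 mm in diameter, 28 mm long (along x), at its end, 82 mm from the hinge.
- clamp_end (a point): Centre of the cross grip at the end of the clamp arm.
- bush: Bystander: a plain round steel bush standing on end, 52 mm in diameter, 90 mm high; origin at the centre of its underside.
- sprayer: Bystander: a blue and white spray bottle, 68 mm in diameter, 180 mm high; origin under its centre.
- wrench: Bystander: an open-end wrench lying flat; origin at its middle.
- grinder: Bystander: a pencil grinder lying on the bench, 170 mm long, 25 mm high; origin at the front of its body.
- brush: Bystander: a hand brush lying on the bench; origin at its middle.
- tray: Bystander: an empty aluminium tray 140 by 100 by 30 mm; origin under its centre.
- plug: Bystander: a short steel cylinder standing up, 40 mm in diameter, 30 mm high; origin under its centre.
There are look-alikes about, which are no part of the job. Leave any pink or red look-alike of the box alone.

How it is judged:
By the outcome, as a careful person would: the job done as asked, in the order asked, and still so for the second after the job is handed in, with the robot touching nothing.
It also fails if it takes over 72 s, if anything falls off the work surface, if the arm or the gripper's body presses on something with over 40 N, if the wrist force passes 120 N, or if a joint passes its speed limit or range.

## Working session

There is one attempt and no reset: what is moved stays moved. The work goes in short steps, Python scripts to look and compute and a shell command to move; the robot and the scene stay as the last step left them, time stands still between calls to the robot, and variables do not carry over. Pictures are saved under pics/ and viewed, about 8 in all and at most 12, crops included, and the job is handed in when it is done.

```bash
ls; mkdir -p pics; python3 - <<'E'
from plant import *
import cv2,json
print(observe())
for n in("scene","top"):
    s=snapshot(n); cv2.imwrite(f"pics/{n}0.png",s["image"][:,:,::-1])
    print(n,[ (k,s[k]) for k in s if k!="image"])
E
```

```text
pics
{'time_s': 0.0, 'q': array([ 1.12040888e+00,  4.91567506e-01,  1.55948958e+00, -1.05682995e-05,
        1.09166497e+00, -1.05614045e-01]), 'dq': array([-0.0009412 ,  0.00011622,  0.00058927, -0.00053461,  0.00099377,
        0.0009458 ]), 'joint_torque': array([ 8.07136294e-04, -6.18457389e+01, -2.61589229e+01, -5.70855832e-05,
        4.14210299e-03, -3.21388143e-05]), 'eef_pos': array([0.2111255 , 0.58801035, 0.23070897]), 'eef_rot': array([ 1.71531731e-01,  9.85178434e-01, -5.44305121e-04, -1.50464859e-04]), 'ft_force': array([ 0.09318543, -0.31790188,  0.40973983]), 'moment': array([-0.02167018,  0.01084531,  0.03957469]), 'finger_gap': 0.08551767773480332}
scene [('mtx', array([[401.02645568,   0.        , 317.63346375],
       [  0.        , 401.02645568, 196.42658896],
       [  0.        ,   0.        ,   1.        ]])), ('dist_coeffs', array([-0.08501481,  0.        ,  0.        ,  0.        ,  0.        ])), ('origin', array([ 1.02525007, -0.02957958,  1.03170428])), ('attitude', array([ 0.70221385,  0.66337593, -0.17786548, -0.1875952 ]))]
top [('mtx', array([[497.03548092,   0.        , 321.43747595],
       [  0.        , 497.03548092, 204.22919098],
       [  0.        ,   0.        ,   1.        ]])), ('dist_coeffs', array([-0.15732123,  0.        ,  0.        ,  0.        ,  0.        ])), ('origin', array([ 0.25903169, -0.02724636,  1.38751462])), ('attitude', array([ 0.70827261, -0.70090443,  0.05879074, -0.0602208 ]))]
```

View pics/scene0.png

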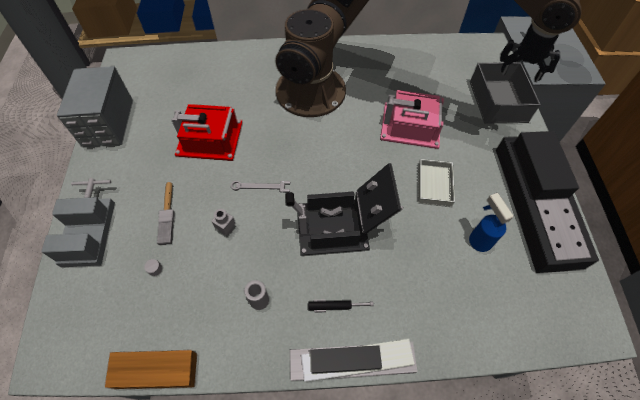

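View pics/top0.png

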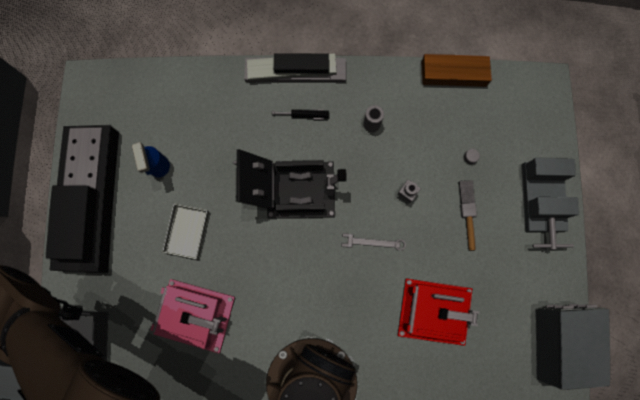

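Scene view: the candidates for the spindle are (223,221) with a square collar, the bush at (257,293) and the plug at (152,267). Only the first has a square middle. In the top view the same piece is at (409,191). The dark open box is at scene (333,225) and top (300,190); the red and pink closed boxes are look-alikes. I'll confirm this in one crop.

```bash
cat > h.py <<'E'
from plant import *
import cv2,numpy as np
from scipy.spatial.transform import Rotation as R
def cam(s):
    Rm=R.from_quat(s["attitude"]).as_matrix().T
    return cv2.Rodrigues(Rm)[0],-Rm@s["origin"],s["mtx"],s["dist_coeffs"]
def proj(s,P):
    r,t,K,d=cam(s); return cv2.projectPoints(np.array(P,float).reshape(-1,1,3),r,t,K,d)[0][:,0]
def onz(s,uv,z):
    "pixel(s) to the plane at height z"
    n=cv2.undistortPoints(np.array(uv,float).reshape(-1,1,2),s["mtx"],s["dist_coeffs"])[:,0]
    v=R.from_quat(s["attitude"]).apply(np.c_[n,np.ones(len(n))]); o=s["origin"]
    return o+v*((z-o[2])/v[:,2])[:,None]
def crop(s,x0,y0,w,h,k):
    return cv2.resize(s["image"][y0:y0+h,x0:x0+w,::-1],None,fx=k,fy=k,interpolation=cv2.INTER_CUBIC)
E
python3 - <<'E'
from h import *
a=snapshot("scene");b=snapshot("top")
A=np.vstack([crop(a,270,155,140,105,5)[:, :],]) 
B=crop(a,200,195,50,50,5);C=crop(b,225,140,130,85,4);D=crop(b,390,170,40,40,6)
im=np.zeros((600,800,3),np.uint8)
A=crop(a,270,160,140,95,3.5);im[:A.shape[0],:A.shape[1]]=A
im[:250,500:750]=B; C=crop(b,225,145,130,80,3.3);im[335:335+C.shape[0],:C.shape[1]]=C
im[335:575,500:740]=D
cv2.imwrite("pics/c1.png",im)
E
```

```text
(no output)
```

View pics/c1.png

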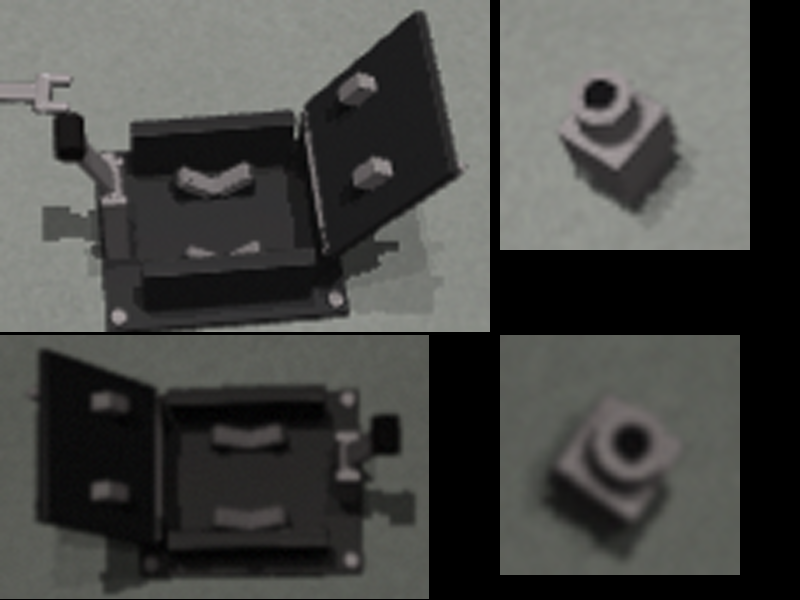

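The crop confirms it: the piece has a round journal on a square middle, and the dark box has its lid open towards +y (image left in top) and its clamp swung out on the other side. Now I'll fit the poses.

```bash
cat > fit.py <<'E'
from h import *
from scipy.optimize import least_squares
a=snapshot("scene");b=snapshot("top")
def px(X,Y,ox,oy,x0,y0,k): return ((X-ox+.5)/k-.5+x0,(Y-oy+.5)/k-.5+y0)
sA=lambda X,Y:px(X,Y,0,0,270,160,3.5); sB=lambda X,Y:px(X,Y,500,0,200,195,5)
tC=lambda X,Y:px(X,Y,0,335,225,145,3.3); tD=lambda X,Y:px(X,Y,500,335,390,170,6)
def lidp(p,r,x,off):  # off = above outer face
    c,s=np.cos(p),np.sin(p); return [x,75-r*c+off*s,85+r*s+off*c]
def clp(p,r,x=0): return [x,-82+r*np.cos(p),102+r*np.sin(p)]
def pts(p):
    l,c=p[3],p[4]
    return [(a,[80,-95,12],sA(105,331)),(a,[80,95,12],sA(350,313)),
     (b,[80,-95,12],tC(358,388)),(b,[-80,-95,12],tC(363,576)),
     (a,[-67,-65,80],sA(131,124)),(a,[-67,65,80],sA(293,111)),
     (b,[67,-65,80],tC(327,388)),(b,[67,65,80],tC(163,391)),(b,[-67,-65,80],tC(327,547)),(b,[-67,65,80],tC(167,549)),
     (a,lidp(l,142,-66,-5),sA(424,13)),(a,lidp(l,142,66,-5),sA(460,172)),
     (b,lidp(l,142,66,-5),tC(40,350)),(b,lidp(l,142,-66,-5),tC(40,521)),
     (a,clp(c,82),sA(69,137)),(b,clp(c,82),tC(385,435))]
def w(p,P):
    P=np.array(P)/1000;c,s=np.cos(p[2]),np.sin(p[2]);return [p[0]+c*P[0]-s*P[1],p[1]+s*P[0]+c*P[1],P[2]]
f=lambda p:np.concatenate([proj(s,[w(p,P)])[0]-u for s,P,u in pts(p)])
r=least_squares(f,[.5,0.05,0,2,2],loss='soft_l1');print("box",r.x,"lid,clamp deg",np.degrees(r.x[3:]));print(f(r.x).reshape(-1,2).round(1).tolist())
def sp(p):
    q=[(a,[0,0,96],sB(601,95)),(b,[0,0,96],tD(630,443))]
    # corners by world heading
    C=[[-22,-22,68],[22,-22,68],[22,22,68],[-22,22,68]]
    return q,C
def g(p):
    q,C=sp(p);o=[proj(s,[w(p,P)])[0]-u for s,P,u in q]
    for s,us in((a,[sB(560,133),sB(617,168),sB(668,112)]),(b,[tD(614,397),tD(681,447),tD(628,522),tD(555,466)])):
        pr=proj(s,[w(p,P) for P in C])
        for u in us:
            d=pr-u;o.append(d[np.argmin((d**2).sum(1))])
    return np.concatenate(o)
best=min((least_squares(g,[.5,-.2,y],loss='soft_l1') for y in np.radians([0,20,40,60,80])),key=lambda r:r.cost)
print("spindle",best.x,np.degrees(best.x[2]));print(g(best.x).reshape(-1,2).round(1).tolist())
print("bush",onz(b,[(374,113)],.09),onz(a,[(257,288)],.09),"sprayer",onz(b,[(152,160)],.1))
E
python3 fit.py
```

```text
box [0.53455372 0.03726045 0.02878164 2.15042471 1.91213352] lid,clamp deg [123.21026014 109.55718047]
[[0.3, 0.3], [-0.3, -0.2], [0.0, 0.7], [-0.2, -0.7], [-0.6, -0.6], [0.1, -0.4], [-1.0, -0.8], [0.9, -0.8], [-0.0, -0.2], [-0.3, 0.1], [-0.4, -0.3], [-0.8, 0.6], [-0.2, -0.2], [-1.0, 0.6], [-0.1, 0.2], [-0.1, 0.5]]
spindle [ 0.5252059  -0.26143328  0.93221219] 53.411824018500475
[[-0.2, 0.4], [-0.3, 0.4], [-1.2, -0.4], [-0.2, 0.8], [0.0, -0.3], [-1.3, -1.0], [0.5, 0.2], [0.1, 0.4], [-0.8, 0.1]]
bush [[ 0.73603159 -0.16546786  0.09      ]] [[ 0.72909173 -0.15996596  0.09      ]] sprayer [[0.59553105 0.4395813  0.1       ]]
```

```bash
cat >> h.py <<'E'
def att(az,tilt=0):
    "tool down, tool x at azimuth az, then turned by tilt about tool y (deg)"
    a=np.radians(az);x=np.array([np.cos(a),np.sin(a),0]);z=np.array([0,0,-1.]);y=np.cross(z,x)
    return R.from_matrix(np.c_[x,y,z])*R.from_euler('y',tilt,degrees=True)
def plan(legs,start=None):
    "legs: (pos, R, nrows); prints rows per leg"
    if start is None:
        o=observe();start=(o["eef_pos"],R.from_quat(o["eef_rot"]))
    p,Q=start
    for P,T,n in legs:
        rv=(Q.inv()*T).as_rotvec()/n; d=(np.array(P)-p)/n
        print("leg",n,"mm/row %.1f deg/row %.2f"%(np.linalg.norm(d)*1e3,np.degrees(np.linalg.norm(rv))))
        S=Q
        for i in range(n):
            print([float(v) for v in np.r_[S.inv().apply(d)/.4,rv/(2*np.pi)].round(4)+0.]);S=S*R.from_rotvec(rv)
        p,Q=np.array(P),T
    return p,Q
def brief():
    o=observe();Q=R.from_quat(o["eef_rot"]).as_matrix()
    print("t%.2f p"%o["time_s"],o["eef_pos"].round(4),"x",Q[:,0].round(3),"z",Q[:,2].round(3),"F",o["ft_force"].round(1),"gap %.4f"%o["finger_gap"],"q",o["q"].round(2))
E
python3 - <<'E'
from h import *
plan([((.45,.33,.30),att(143.4),10),((.55,0,.30),att(143.4),9),((.455,-.2095,.24),att(143.4),6),((.455,-.2095,.15),att(143.4,-40),7)])
E
```

```text
leg 10 mm/row 35.8 deg/row 1.68
[-0.078, -0.0406, -0.0172, 0.0, 0.0, 0.0047]
[-0.0792, -0.0383, -0.0172, 0.0, 0.0, 0.0047]
[-0.0803, -0.0359, -0.0172, 0.0, 0.0, 0.0047]
[-0.0813, -0.0335, -0.0172, 0.0, 0.0, 0.0047]
[-0.0822, -0.0311, -0.0172, 0.0, 0.0, 0.0047]
[-0.0831, -0.0287, -0.0172, 0.0, 0.0, 0.0047]
[-0.0839, -0.0262, -0.0172, 0.0, 0.0, 0.0047]
[-0.0846, -0.0238, -0.0172, 0.0, 0.0, 0.0047]
[-0.0853, -0.0213, -0.0172, 0.0, 0.0, 0.0047]
[-0.0859, -0.0188, -0.0172, 0.0, 0.0, 0.0047]
leg 9 mm/row 38.3 deg/row 0.00
[-0.077, -0.057, 0.0, 0.0, 0.0, 0.0]
[-0.077, -0.057, 0.0, 0.0, 0.0, 0.0]
[-0.077, -0.057, 0.0, 0.0, 0.0, 0.0]
[-0.077, -0.057, 0.0, 0.0, 0.0, 0.0]
[-0.077, -0.057, 0.0, 0.0, 0.0, 0.0]
[-0.077, -0.057, 0.0, 0.0, 0.0, 0.0]
[-0.077, -0.057, 0.0, 0.0, 0.0, 0.0]
[-0.077, -0.057, 0.0, 0.0, 0.0, 0.0]
[-0.077, -0.057, 0.0, 0.0, 0.0, 0.0]
leg 6 mm/row 39.6 deg/row 0.00
[-0.0203, -0.0937, 0.025, 0.0, 0.0, 0.0]
[-0.0203, -0.0937, 0.025, 0.0, 0.0, 0.0]
[-0.0203, -0.0937, 0.025, 0.0, 0.0, 0.0]
[-0.0203, -0.0937, 0.025, 0.0, 0.0, 0.0]
[-0.0203, -0.0937, 0.025, 0.0, 0.0, 0.0]
[-0.0203, -0.0937, 0.025, 0.0, 0.0, 0.0]
leg 7 mm/row 12.9 deg/row 5.71
[0.0, 0.0, 0.0321, 0.0, -0.0159, 0.0]
[0.0032, 0.0, 0.032, 0.0, -0.0159, 0.0]
[0.0064, 0.0, 0.0315, 0.0, -0.0159, 0.0]
[0.0095, 0.0, 0.0307, 0.0, -0.0159, 0.0]
[0.0125, 0.0, 0.0296, 0.0, -0.0159, 0.0]
[0.0154, 0.0, 0.0282, 0.0, -0.0159, 0.0]
[0.0181, 0.0, 0.0266, 0.0, -0.0159, 0.0]
```

```bash
python3 -m inch '[[[-0.078,-0.04,-0.017,0,0,0.0047],[-0.079,-0.038,-0.017,0,0,0.0047],[-0.08,-0.036,-0.017,0,0,0.0047],[-0.081,-0.034,-0.017,0,0,0.0047],[-0.082,-0.031,-0.017,0,0,0.0047]]]' 1
python3 -m inch '[[[-0.083,-0.029,-0.017,0,0,0.0047],[-0.084,-0.026,-0.017,0,0,0.0047],[-0.085,-0.024,-0.017,0,0,0.0047],[-0.085,-0.021,-0.017,0,0,0.0047],[-0.086,-0.019,-0.017,0,0,0.0047]]]'
python3 -m inch '[[[-0.077,-0.057,0,0,0,0],[-0.077,-0.057,0,0,0,0],[-0.077,-0.057,0,0,0,0],[-0.077,-0.057,0,0,0,0],[-0.077,-0.057,0,0,0,0]]]'
python3 -m inch '[[[-0.077,-0.057,0,0,0,0],[-0.077,-0.057,0,0,0,0],[-0.077,-0.057,0,0,0,0],[-0.077,-0.057,0,0,0,0]]]'
python3 -c "from h import *;brief()"
```

```text
time_s: 0.72
eef_pos: [0.3311, 0.4581, 0.2656]
eef_rot: [0.244, 0.97, 0.0, 0.0]
ft_force: [0.2, -0.2, 0.0]
finger_gap: 0.0855
time_s: 1.13
eef_pos: [0.4505, 0.3287, 0.2998]
eef_rot: [0.315, 0.949, 0.0, 0.0]
ft_force: [-0.2, 0.2, -0.9]
finger_gap: 0.0853
time_s: 1.55
eef_pos: [0.5051, 0.1449, 0.2994]
eef_rot: [0.315, 0.949, 0.0, 0.0]
ft_force: [0.3, 0.8, -0.6]
finger_gap: 0.0856
time_s: 1.88
eef_pos: [0.5495, -0.002, 0.2995]
eef_rot: [0.315, 0.949, 0.0, 0.0]
ft_force: [1.1, 0.9, 0.4]
finger_gap: 0.0857
t1.88 p [ 0.5495 -0.002   0.2995] x [-0.802  0.597 -0.   ] z [ 0.  0. -1.] F [1.1 0.9 0.4] gap 0.0857 q [-0.12  0.32  1.65  0.    1.17 -1.05]
```

Tracking is precise. I'll continue to the pre-grasp pose and tilt.

```bash
python3 -m inch '[[[-0.02,-0.094,0.025,0,0,0],[-0.02,-0.094,0.025,0,0,0],[-0.02,-0.094,0.025,0,0,0],[-0.02,-0.094,0.025,0,0,0],[-0.02,-0.094,0.025,0,0,0]]]'
python3 -m inch '[[[-0.02,-0.094,0.025,0,0,0],[0,0,0.032,0,-0.0159,0],[0.003,0,0.032,0,-0.0159,0],[0.006,0,0.0315,0,-0.0159,0],[0.0095,0,0.031,0,-0.0159,0]]]'
python3 -m inch '[[[0.0125,0,0.0296,0,-0.0159,0],[0.0154,0,0.028,0,-0.0159,0],[0.018,0,0.0266,0,-0.0159,0],[0,0,0,0,0,0],[0,0,0,0,0,0]]]'
python3 - <<'E'
from h import *
brief()
G=att(143.4,-40)
tgt=np.array([.531,-.2657,.0334]); plan([(tgt-.06*G.apply([0,0,1]),G,3),(tgt,G,4)])
im=np.zeros((600,800,3),np.uint8)
A=crop(snapshot("scene"),165,130,130,130,3);B=crop(snapshot("top"),350,140,130,130,3)
cv2.imwrite("pics/c2.png",np.hstack([A,B]))
E
```

```text
time_s: 2.3
eef_pos: [0.4681, -0.1761, 0.249]
eef_rot: [0.315, 0.949, 0.0, 0.0]
ft_force: [1.5, -1.6, 0.2]
finger_gap: 0.0858
time_s: 2.72
eef_pos: [0.4533, -0.21, 0.1882]
eef_rot: [0.308, 0.93, -0.063, 0.191]
ft_force: [1.4, -0.9, -0.5]
finger_gap: 0.0854
time_s: 3.13
eef_pos: [0.4509, -0.2205, 0.1795]
eef_rot: [0.309, 0.915, -0.097, 0.24]
ft_force: [-0.0, 0.1, -0.2]
finger_gap: 0.0852
t3.13 p [ 0.4509 -0.2205  0.1795] x [-0.694  0.519 -0.499] z [ 0.379 -0.326 -0.866] F [-0.   0.1 -0.2] gap 0.0852 q [-0.54  0.29  2.22 -0.65  0.14 -0.84]
leg 3 mm/row 37.9 deg/row 3.42
[0.0036, 0.0129, 0.0938, -0.0019, -0.0093, 0.0]
[0.0091, 0.0118, 0.0936, -0.0019, -0.0093, 0.0]
[0.0146, 0.0107, 0.093, -0.0019, -0.0093, 0.0]
leg 4 mm/row 15.0 deg/row 0.00
[0.0, 0.0, 0.0375, 0.0, 0.0, 0.0]
[0.0, 0.0, 0.0375, 0.0, 0.0, 0.0]
[0.0, 0.0, 0.0375, 0.0, 0.0, 0.0]
[0.0, 0.0, 0.0375, 0.0, 0.0, 0.0]
```

View pics/c2.png

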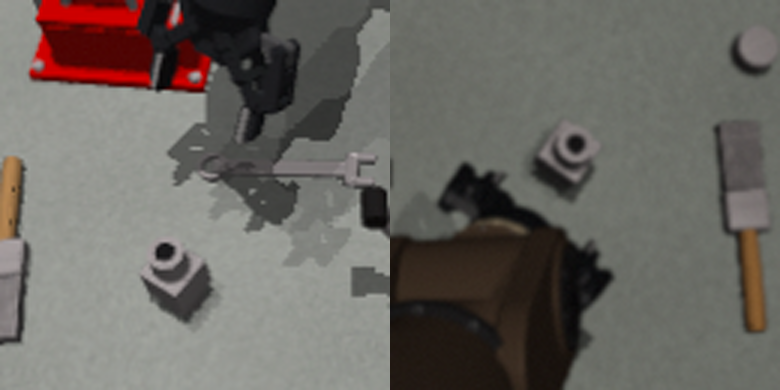

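Tilting outward stops at 30° here because wrist joint 5 is at its lower limit. I'll take the spindle with a 32° lean instead. The spindle is still untouched, at crop (172,272).

```bash
python3 - <<'E'
from h import *
T=att(143.4,-32);z=T.apply([0,0,1]);G=np.array([.5204,-.2578,.048]);tgt=G+.019*z
print(tgt);plan([(tgt-.085*z,T,3),(tgt,T,4)])
E
```

```text
[ 0.52848314 -0.26380307  0.03188709]
leg 3 mm/row 29.2 deg/row 0.96
[0.0006, 0.0121, 0.0721, -0.0019, -0.0019, -0.0002]
[0.0014, 0.0112, 0.0722, -0.0019, -0.0019, -0.0002]
[0.0023, 0.0104, 0.0723, -0.0019, -0.0019, -0.0002]
leg 4 mm/row 21.2 deg/row 0.00
[0.0, 0.0, 0.0531, 0.0, 0.0, 0.0]
[0.0, 0.0, 0.0531, 0.0, 0.0, 0.0]
[0.0, 0.0, 0.0531, 0.0, 0.0, 0.0]
[0.0, 0.0, 0.0531, 0.0, 0.0, 0.0]
```

```bash
python3 -m inch '[[[0.0006,0.012,0.072,-0.0019,-0.0019,0],[0.0014,0.011,0.072,-0.0019,-0.0019,0],[0.002,0.0104,0.072,-0.0019,-0.0019,0],[0,0,0,0,0,0]]]'
python3 - <<'E'
from h import *
brief()
T=att(143.4,-32);z=T.apply([0,0,1]);G=np.array([.5204,-.2578,.048]);tgt=G+.019*z
plan([(tgt-.05*z,T,2),(tgt,T,3)])
E
```

```text
time_s: 3.57
eef_pos: [0.4841, -0.2394, 0.1431]
eef_rot: [0.31, 0.914, -0.088, 0.245]
ft_force: [-0.5, 0.5, -0.2]
finger_gap: 0.0853
t3.57 p [ 0.4841 -0.2394  0.1431] x [-0.687  0.524 -0.503] z [ 0.394 -0.313 -0.864] F [-0.5  0.5 -0.2] gap 0.0853 q [-0.55  0.4   2.18 -1.13  0.07 -0.36]
leg 2 mm/row 36.6 deg/row 1.07
[0.0178, 0.0098, 0.0891, -0.0013, -0.0025, -0.0009]
[0.0192, 0.0092, 0.0889, -0.0013, -0.0025, -0.0009]
leg 3 mm/row 16.7 deg/row 0.00
[0.0, 0.0, 0.0417, 0.0, 0.0, 0.0]
[0.0, 0.0, 0.0417, 0.0, 0.0, 0.0]
[0.0, 0.0, 0.0417, 0.0, 0.0, 0.0]
```

Outward lean is limited near the base: q4 and q5 are at their limits. I'll reverse it: take the spindle with the tool leaning in from outside (65°), then swing to a 25° outward lean.

```bash
python3 - <<'E'
from h import *
T=att(143.4,65);z=T.apply([0,0,1]);G=np.array([.5292,-.2644,.048]);tgt=G+.019*z
pre=tgt-.1*z; print(tgt,pre)
plan([((.49,-.24,.24),att(143.4),6),(pre+[0,0,.1],T,11)])
E
```

```text
[ 0.51537561 -0.2541331   0.03997025] [ 0.58813558 -0.30816942  0.08223208]
leg 6 mm/row 16.2 deg/row 5.04
[-0.0221, 0.0009, -0.0338, -0.0004, 0.014, -0.0004]
[-0.0191, 0.001, -0.0356, -0.0004, 0.014, -0.0004]
[-0.0159, 0.001, -0.0372, -0.0004, 0.014, -0.0004]
[-0.0126, 0.0011, -0.0384, -0.0004, 0.014, -0.0004]
[-0.0091, 0.0011, -0.0394, -0.0004, 0.014, -0.0004]
[-0.0056, 0.0012, -0.04, -0.0004, 0.014, -0.0004]
leg 11 mm/row 12.1 deg/row 5.91
[-0.0271, 0.0009, 0.0131, 0.0, 0.0164, 0.0]
[-0.0284, 0.0009, 0.0103, 0.0, 0.0164, 0.0]
[-0.0293, 0.0009, 0.0073, 0.0, 0.0164, 0.0]
[-0.0299, 0.0009, 0.0042, 0.0, 0.0164, 0.0]
[-0.0301, 0.0009, 0.0011, 0.0, 0.0164, 0.0]
[-0.0301, 0.0009, -0.002, 0.0, 0.0164, 0.0]
[-0.0297, 0.0009, -0.005, 0.0, 0.0164, 0.0]
[-0.029, 0.0009, -0.0081, 0.0, 0.0164, 0.0]
[-0.0281, 0.0009, -0.011, 0.0, 0.0164, 0.0]
[-0.0268, 0.0009, -0.0139, 0.0, 0.0164, 0.0]
[-0.0252, 0.0009, -0.0165, 0.0, 0.0164, 0.0]
```

```bash
python3 -m inch '[[[-0.022,0.001,-0.034,0,0.014,0],[-0.019,0.001,-0.0356,0,0.014,0],[-0.016,0.001,-0.037,0,0.014,0],[-0.0126,0.001,-0.038,0,0.014,0],[-0.009,0.001,-0.039,0,0.014,0]]]'
python3 -m inch '[[[-0.0056,0.001,-0.04,0,0.014,0],[-0.027,0.001,0.013,0,0.0164,0],[-0.028,0.001,0.01,0,0.0164,0],[-0.029,0.001,0.007,0,0.0164,0],[-0.03,0.001,0.004,0,0.0164,0]]]'
python3 -m inch '[[[-0.03,0.001,0.001,0,0.0164,0],[-0.03,0.001,-0.002,0,0.0164,0],[-0.03,0.001,-0.005,0,0.0164,0],[-0.029,0.001,-0.008,0,0.0164,0],[-0.028,0.001,-0.011,0,0.0164,0]]]'
python3 -m inch '[[[-0.027,0.001,-0.014,0,0.0164,0],[-0.025,0.001,-0.0165,0,0.0164,0],[0,0,0,0,0,0]]]'
python3 - <<'E'
from h import *
brief()
T=att(143.4,65);z=T.apply([0,0,1]);G=np.array([.5292,-.2644,.048]);tgt=G+.019*z
plan([(tgt-.1*z,T,4),(tgt,T,5)])
E
```

```text
time_s: 3.98
eef_pos: [0.4751, -0.2482, 0.1862]
eef_rot: [0.325, 0.931, -0.086, 0.144]
ft_force: [-1.1, -1.2, -1.2]
finger_gap: 0.0853
time_s: 4.4
eef_pos: [0.5124, -0.2752, 0.1944]
eef_rot: [0.336, 0.938, -0.002, -0.089]
ft_force: [-0.9, 1.1, -0.1]
finger_gap: 0.0853
time_s: 4.82
eef_pos: [0.5589, -0.312, 0.1818]
eef_rot: [0.325, 0.884, 0.085, -0.325]
ft_force: [-0.2, 0.8, 0.5]
finger_gap: 0.0854
time_s: 5.07
eef_pos: [0.5771, -0.3273, 0.171]
eef_rot: [0.315, 0.844, 0.12, -0.418]
ft_force: [-1.0, 0.2, -1.9]
finger_gap: 0.0853
t5.07 p [ 0.5771 -0.3273  0.171 ] x [-0.453  0.431  0.78 ] z [-0.629  0.465 -0.622] F [-1.   0.2 -1.9] gap 0.0853 q [-0.62  0.99  0.95  0.01  2.1  -1.48]
leg 4 mm/row 22.9 deg/row 3.54
[-0.0413, 0.017, 0.0357, 0.0003, 0.0094, -0.003]
[-0.0436, 0.0162, 0.0332, 0.0003, 0.0094, -0.003]
[-0.0458, 0.0154, 0.0306, 0.0003, 0.0094, -0.003]
[-0.0478, 0.0146, 0.0278, 0.0003, 0.0094, -0.003]
leg 5 mm/row 20.0 deg/row 0.00
[0.0, 0.0, 0.05, 0.0, 0.0, 0.0]
[0.0, 0.0, 0.05, 0.0, 0.0, 0.0]
[0.0, 0.0, 0.05, 0.0, 0.0, 0.0]
[0.0, 0.0, 0.05, 0.0, 0.0, 0.0]
[0.0, 0.0, 0.05, 0.0, 0.0, 0.0]
```

```bash
python3 -m inch '[[[-0.041,0.017,0.036,0,0.0094,-0.003],[-0.0436,0.016,0.033,0,0.0094,-0.003],[-0.046,0.0154,0.0306,0,0.0094,-0.003],[-0.048,0.0146,0.028,0,0.0094,-0.003],[0,0,0,0,0,0]]]'
python3 - <<'E'
from h import *
brief()
T=att(143.4,65);z=T.apply([0,0,1]);G=np.array([.5292,-.2644,.048]);tgt=G+.019*z
plan([(tgt-.07*z,T,2),(tgt,T,4)])
im=np.hstack([crop(snapshot("scene"),165,150,130,130,3),crop(snapshot("top"),350,130,130,130,3)])
cv2.imwrite("pics/c3.png",im)
E
```

```text
time_s: 5.48
eef_pos: [0.5871, -0.307, 0.0813]
eef_rot: [0.267, 0.801, 0.171, -0.508]
ft_force: [-1.1, 1.0, -1.7]
finger_gap: 0.0853
t5.48 p [ 0.5871 -0.307   0.0813] x [-0.341  0.254  0.905] z [-0.723  0.545 -0.425] F [-1.1  1.  -1.7] gap 0.0853 q [-0.6   1.19  0.86  0.05  2.22 -1.52]
leg 2 mm/row 14.1 deg/row 0.18
[0.0003, -0.0006, 0.0352, 0.0005, 0.0002, 0.0]
[0.0002, -0.0005, 0.0352, 0.0005, 0.0002, 0.0]
leg 4 mm/row 17.5 deg/row 0.00
[0.0, 0.0, 0.0438, 0.0, 0.0, 0.0]
[0.0, 0.0, 0.0438, 0.0, 0.0, 0.0]
[0.0, 0.0, 0.0438, 0.0, 0.0, 0.0]
[0.0, 0.0, 0.0438, 0.0, 0.0, 0.0]
```

View pics/c3.png

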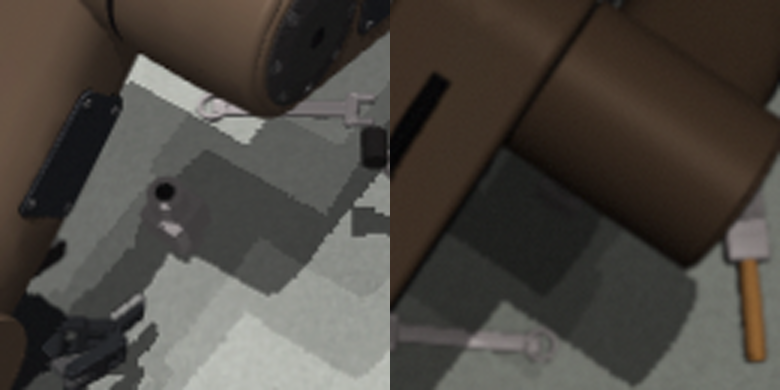

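The spindle still stands untouched (its bore at crop (165,190)), and the open fingers come at it from the outer side. Going in, then closing.

```bash
python3 -m inch '[[[0,-0.0005,0.035,0.0005,0,0],[0,-0.0005,0.035,0.0005,0,0],[0,0,0.044,0,0,0],[0,0,0.044,0,0,0]]]'
python3 -m inch '[[[0,0,0.044,0,0,0],[0,0,0.044,0,0,0],[0,0,0,0,0,0]]]'
python3 -m inch '[[[0,0,0,0,0,0],[0,0,0,0,0,0],[0,0,0,0,0,0],[0,0,0,0,0,0]]]' -1
python3 -m inch '[[[0,0,0,0,0,0],[0,0,0,0,0,0],[0,0,0,0,0,0]]]'
python3 -c "from h import *;brief()"
```

```text
time_s: 5.92
eef_pos: [0.5422, -0.276, 0.0629]
eef_rot: [0.269, 0.805, 0.164, -0.502]
ft_force: [0.5, -0.4, -0.4]
finger_gap: 0.0854
time_s: 6.17
eef_pos: [0.5155, -0.2561, 0.0467]
eef_rot: [0.268, 0.804, 0.165, -0.504]
ft_force: [-0.5, -0.9, 1.2]
finger_gap: 0.0855
time_s: 6.5
eef_pos: [0.5172, -0.2575, 0.0455]
eef_rot: [0.269, 0.804, 0.164, -0.505]
ft_force: [4.3, -2.9, 4.4]
finger_gap: 0.0435
time_s: 6.75
eef_pos: [0.5173, -0.2576, 0.0454]
eef_rot: [0.269, 0.804, 0.164, -0.505]
ft_force: [4.2, -2.5, 6.5]
finger_gap: 0.0432
t6.75 p [ 0.5173 -0.2576  0.0454] x [-0.345  0.266  0.9  ] z [-0.723  0.535 -0.436] F [ 4.2 -2.5  6.5] gap 0.0432 q [-0.59  1.1   1.19  0.04  1.96 -1.53]
```

```bash
cat > lay.py <<'E'
from h import *
o=observe();p=o["eef_pos"];Q=R.from_quat(o["eef_rot"])
c=Q.inv().apply(np.array([.5252,-.2614,.048])-p);print("c_tool",c)
Qf=att(143.4,-25.85)
u=np.array([.803,-.596,0]);C=np.array([.5252,-.2614,0])+.07*u
f=lambda Q,z:C+[0,0,z]-Q.apply(c)
Qm=att(143.4,19)
print(f(Qf,.022))
plan([(p+[0,0,.07],Q,4),(f(Qm,.12),Qm,9),(f(Qf,.12),Qf,9),(f(Qf,.03),Qf,6)],(p,Q))
E
python3 lay.py
```

```text
c_tool [-0.00142633  0.00163237 -0.00891412]
[ 0.58252656 -0.30598253  0.01335593]
leg 4 mm/row 17.5 deg/row 0.00
[0.0394, -0.0003, -0.0191, 0.0, 0.0, 0.0]
[0.0394, -0.0003, -0.0191, 0.0, 0.0, 0.0]
[0.0394, -0.0003, -0.0191, 0.0, 0.0, 0.0]
[0.0394, -0.0003, -0.0191, 0.0, 0.0, 0.0]
leg 9 mm/row 8.3 deg/row 5.02
[-0.0099, 0.0001, -0.0182, -0.0001, -0.0139, -0.0001]
[-0.0114, 0.0001, -0.0173, -0.0001, -0.0139, -0.0001]
[-0.0129, 0.0001, -0.0162, -0.0001, -0.0139, -0.0001]
[-0.0142, 0.0001, -0.015, -0.0001, -0.0139, -0.0001]
[-0.0155, 0.0, -0.0137, -0.0001, -0.0139, -0.0001]
[-0.0166, 0.0, -0.0123, -0.0001, -0.0139, -0.0001]
[-0.0176, 0.0, -0.0108, -0.0001, -0.0139, -0.0001]
[-0.0185, 0.0, -0.0092, -0.0001, -0.0139, -0.0001]
[-0.0193, 0.0, -0.0076, -0.0001, -0.0139, -0.0001]
leg 9 mm/row 0.8 deg/row 4.98
[-0.0019, 0.0, -0.0004, 0.0, -0.0138, 0.0]
[-0.0019, 0.0, -0.0003, 0.0, -0.0138, 0.0]
[-0.0019, 0.0, -0.0001, 0.0, -0.0138, 0.0]
[-0.0019, 0.0, 0.0001, 0.0, -0.0138, 0.0]
[-0.0019, 0.0, 0.0002, 0.0, -0.0138, 0.0]
[-0.0019, 0.0, 0.0004, 0.0, -0.0138, 0.0]
[-0.0018, 0.0, 0.0005, 0.0, -0.0138, 0.0]
[-0.0018, 0.0, 0.0007, 0.0, -0.0138, 0.0]
[-0.0017, 0.0, 0.0009, 0.0, -0.0138, 0.0]
leg 6 mm/row 15.0 deg/row 0.00
[0.0164, 0.0, 0.0337, 0.0, 0.0, 0.0]
[0.0164, 0.0, 0.0337, 0.0, 0.0, 0.0]
[0.0164, 0.0, 0.0337, 0.0, 0.0, 0.0]
[0.0164, 0.0, 0.0337, 0.0, 0.0, 0.0]
[0.0164, 0.0, 0.0337, 0.0, 0.0, 0.0]
[0.0164, 0.0, 0.0337, 0.0, 0.0, 0.0]
```

```bash
python3 -m inch '[[[0.02,0,-0.0095,0,0,0],[0.039,0,-0.019,0,0,0],[0.039,0,-0.019,0,0,0],[0.039,0,-0.019,0,0,0],[0.02,0,-0.0095,0,0,0]]]'
python3 -m inch '[[[-0.01,0,-0.018,0,-0.0139,0],[-0.0114,0,-0.017,0,-0.0139,0],[-0.013,0,-0.016,0,-0.0139,0],[-0.014,0,-0.015,0,-0.0139,0],[-0.0155,0,-0.0137,0,-0.0139,0]]]'
python3 -m inch '[[[-0.0166,0,-0.0123,0,-0.0139,0],[-0.0176,0,-0.0108,0,-0.0139,0],[-0.0185,0,-0.009,0,-0.0139,0],[-0.019,0,-0.0076,0,-0.0139,0],[-0.0019,0,0,0,-0.0138,0]]]'
python3 -m inch '[[[-0.0019,0,0,0,-0.0138,0],[-0.0019,0,0,0,-0.0138,0],[-0.0019,0,0,0,-0.0138,0],[-0.0019,0,0,0,-0.0138,0],[-0.0019,0,0,0,-0.0138,0]]]'
python3 -m inch '[[[-0.0018,0,0,0,-0.0138,0],[-0.0018,0,0,0,-0.0138,0],[-0.0018,0,0,0,-0.0138,0],[0,0,0,0,0,0],[0,0,0,0,0,0]]]'
python3 - <<'E'
from h import *
brief()
o=observe();p=o["eef_pos"];Q=R.from_quat(o["eef_rot"]);c=np.array([-.0014,.0016,-.0089])
print("C",p+Q.apply(c))
im=np.hstack([crop(snapshot("scene"),155,170,130,130,3),crop(snapshot("top"),350,120,130,130,3)])
cv2.imwrite("pics/c4.png",im)
E
```

```text
time_s: 7.17
eef_pos: [0.5174, -0.2569, 0.1175]
eef_rot: [0.269, 0.804, 0.164, -0.505]
ft_force: [-0.2, -0.1, -5.2]
finger_gap: 0.0432
time_s: 7.58
eef_pos: [0.5502, -0.2815, 0.1131]
eef_rot: [0.298, 0.894, 0.101, -0.318]
ft_force: [-0.4, 0.0, -6.5]
finger_gap: 0.0433
time_s: 8.0
eef_pos: [0.5774, -0.3019, 0.1113]
eef_rot: [0.313, 0.942, 0.034, -0.117]
ft_force: [-0.8, -0.2, -5.9]
finger_gap: 0.0431
time_s: 8.42
eef_pos: [0.5791, -0.303, 0.111]
eef_rot: [0.313, 0.945, -0.033, 0.088]
ft_force: [0.4, 0.1, -6.5]
finger_gap: 0.0434
time_s: 8.83
eef_pos: [0.5804, -0.3042, 0.1106]
eef_rot: [0.306, 0.927, -0.073, 0.206]
ft_force: [-0.1, -0.1, -5.6]
finger_gap: 0.0431
t8.83 p [ 0.5804 -0.3042  0.1106] x [-0.728  0.538 -0.426] z [ 0.337 -0.261 -0.905] F [-0.1 -0.1 -5.6] gap 0.0431 q [-0.57  0.58  1.89 -0.16  0.24 -1.35]
C [ 0.579403   -0.30131765  0.11922434]
```

View pics/c4.png

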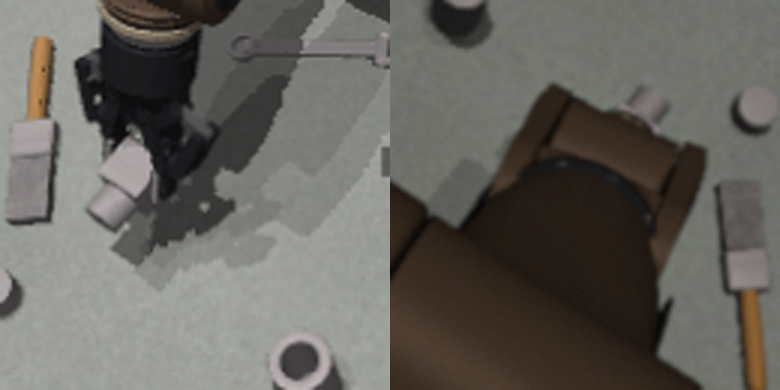

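The spindle is held horizontally about 10 cm up (scene crop (120,180)), firm in the grip. I'll descend while moving a bit outward for wrist room, clear of the brush and bush.

```bash
python3 - <<'E'
from h import *
o=observe();p=o["eef_pos"]
plan([(p+[.055,0,-.088],att(143.4,-25.85),7)])
E
```

```text
leg 7 mm/row 14.8 deg/row 0.10
[-0.0008, 0.012, 0.035, -0.0002, -0.0002, 0.0]
[-0.0008, 0.012, 0.0351, -0.0002, -0.0002, 0.0]
[-0.0007, 0.0119, 0.0351, -0.0002, -0.0002, 0.0]
[-0.0007, 0.0119, 0.0351, -0.0002, -0.0002, 0.0]
[-0.0006, 0.0118, 0.0351, -0.0002, -0.0002, 0.0]
[-0.0006, 0.0118, 0.0351, -0.0002, -0.0002, 0.0]
[-0.0005, 0.0118, 0.0351, -0.0002, -0.0002, 0.0]
```

```bash
python3 -m inch '[[[-0.0007,0.012,0.035,-0.0002,-0.0002,0],[-0.0007,0.012,0.035,-0.0002,-0.0002,0],[-0.0007,0.012,0.035,-0.0002,-0.0002,0],[-0.0007,0.012,0.035,-0.0002,-0.0002,0],[-0.0006,0.012,0.035,-0.0002,-0.0002,0]]]'
python3 -m inch '[[[-0.0006,0.012,0.035,-0.0002,-0.0002,0],[-0.0006,0.012,0.035,-0.0002,-0.0002,0],[0,0,0,0,0,0],[0,0,0,0,0,0]]]'
python3 - <<'E'
from h import *
brief()
o=observe();p=o["eef_pos"];Q=R.from_quat(o["eef_rot"]);c=np.array([-.0014,.0016,-.0089])
print("C",p+Q.apply(c)); plan([(p+[0,0,-.006],att(143.4,-25.85),4)])
E
```

```text
time_s: 9.35
eef_pos: [0.6215, -0.3053, 0.0473]
eef_rot: [0.306, 0.926, -0.072, 0.211]
ft_force: [0.3, -1.0, -6.4]
finger_gap: 0.0429
time_s: 9.68
eef_pos: [0.6366, -0.3047, 0.0221]
eef_rot: [0.305, 0.926, -0.071, 0.212]
ft_force: [-1.3, -0.2, -6.2]
finger_gap: 0.0435
t9.68 p [ 0.6366 -0.3047  0.0221] x [-0.724  0.535 -0.436] z [ 0.35  -0.261 -0.9  ] F [-1.3 -0.2 -6.2] gap 0.0435 q [-0.52  0.76  1.8  -0.39  0.14 -1.08]
C [ 0.63546505 -0.30188884  0.03072817]
leg 4 mm/row 1.5 deg/row 0.04
[0.0016, 0.0, 0.0034, 0.0, 0.0, 0.0001]
[0.0016, 0.0, 0.0034, 0.0, 0.0, 0.0001]
[0.0016, 0.0, 0.0034, 0.0, 0.0, 0.0001]
[0.0016, 0.0, 0.0034, 0.0, 0.0, 0.0001]
```

```bash
python3 -m inch '[[[0.0016,0,0.0034,0,0,0],[0.0016,0,0.0034,0,0,0],[0.0016,0,0.0034,0,0,0],[0.0016,0,0.0034,0,0,0],[0,0,0,0,0,0]]]'
python3 -m inch '[[[0.0008,0,0.0017,0,0,0],[0.0008,0,0.0017,0,0,0],[0,0,0,0,0,0]]]'
```

```text
time_s: 10.1
eef_pos: [0.6365, -0.3046, 0.0168]
eef_rot: [0.305, 0.925, -0.071, 0.213]
ft_force: [-0.4, -0.0, -6.7]
finger_gap: 0.0434
time_s: 10.35
eef_pos: [0.6366, -0.3045, 0.0151]
eef_rot: [0.305, 0.925, -0.071, 0.213]
ft_force: [0.5, 0.1, -7.1]
finger_gap: 0.0431
```

```bash
python3 -m inch '[[[0.0008,0,0.0017,0,0,0],[0,0,0,0,0,0]]]'
python3 -m inch '[[[0.0008,0,0.0017,0,0,0],[0,0,0,0,0,0]]]'
python3 -m inch '[[[0.0005,0,0.001,0,0,0],[0,0,0,0,0,0]]]'
```

```text
time_s: 10.52
eef_pos: [0.6366, -0.3045, 0.0143]
eef_rot: [0.305, 0.925, -0.071, 0.213]
ft_force: [0.5, 0.8, -6.1]
finger_gap: 0.0432
time_s: 10.68
eef_pos: [0.6367, -0.3045, 0.0136]
eef_rot: [0.305, 0.926, -0.071, 0.213]
ft_force: [-0.3, 0.3, -6.1]
finger_gap: 0.0436
time_s: 10.85
eef_pos: [0.6367, -0.3045, 0.0133]
eef_rot: [0.305, 0.925, -0.071, 0.213]
ft_force: [-0.6, -0.1, -5.1]
finger_gap: 0.0431
```

```bash
python3 -m inch '[[[0.0005,0,0.001,0,0,0],[0,0,0,0,0,0]]]'
python3 -m inch '[[[0.0005,0,0.001,0,0,0],[0,0,0,0,0,0]]]'
python3 -m inch '[[[0.0005,0,0.001,0,0,0],[0,0,0,0,0,0]]]'
```

```text
time_s: 11.02
eef_pos: [0.6368, -0.3046, 0.0133]
eef_rot: [0.305, 0.925, -0.071, 0.214]
ft_force: [-2.1, 1.5, 0.7]
finger_gap: 0.0432
time_s: 11.18
eef_pos: [0.6368, -0.3046, 0.0132]
eef_rot: [0.305, 0.925, -0.071, 0.214]
ft_force: [-5.5, 2.5, 5.0]
finger_gap: 0.0432
time_s: 11.35
eef_pos: [0.6368, -0.3046, 0.0132]
eef_rot: [0.305, 0.925, -0.071, 0.214]
ft_force: [-6.7, 2.6, 9.5]
finger_gap: 0.0433
```

The spindle is on the bench. I'll let go and back off.

```bash
python3 -m inch '[[[0,0,0,0,0,0],[0,0,0,0,0,0],[0,0,0,0,0,0],[0,0,0,0,0,0],[0,0,0,0,0,0]]]' 1
python3 -m inch '[[[0,0,-0.02,0,0,0],[0,0,-0.05,0,0,0],[0,0,-0.06,0,0,0],[0,0,-0.06,0,0,0],[0,0,-0.06,0,0,0]]]'
python3 -m inch '[[[-0.03,0,-0.06,0,0.0139,0],[-0.02,0,-0.06,0,0.0139,0],[-0.01,0,-0.04,0,0.0139,0],[0,0,0,0,0.0139,0],[0,0,0,0,0.0139,0]]]'
python3 - <<'E'
from h import *
brief()
im=np.hstack([crop(snapshot("scene"),135,190,130,130,3),crop(snapshot("top"),370,80,130,130,3)])
cv2.imwrite("pics/c5.png",im)
E
```

```text
time_s: 11.77
eef_pos: [0.6368, -0.3046, 0.0119]
eef_rot: [0.305, 0.925, -0.071, 0.214]
ft_force: [0.2, 1.0, 0.3]
finger_gap: 0.0853
time_s: 12.18
eef_pos: [0.6008, -0.2779, 0.103]
eef_rot: [0.305, 0.926, -0.07, 0.213]
ft_force: [0.4, 0.3, -0.4]
finger_gap: 0.0854
time_s: 12.6
eef_pos: [0.6006, -0.2773, 0.1725]
eef_rot: [0.313, 0.95, -0.003, 0.009]
ft_force: [0.5, 0.4, -0.8]
finger_gap: 0.0854
t12.60 p [ 0.6006 -0.2773  0.1725] x [-0.804  0.594 -0.019] z [ 0.015 -0.011 -1.   ] F [ 0.5  0.4 -0.8] gap 0.0854 q [-0.53  0.59  1.54 -0.    0.99 -1.47]
```

View pics/c5.png

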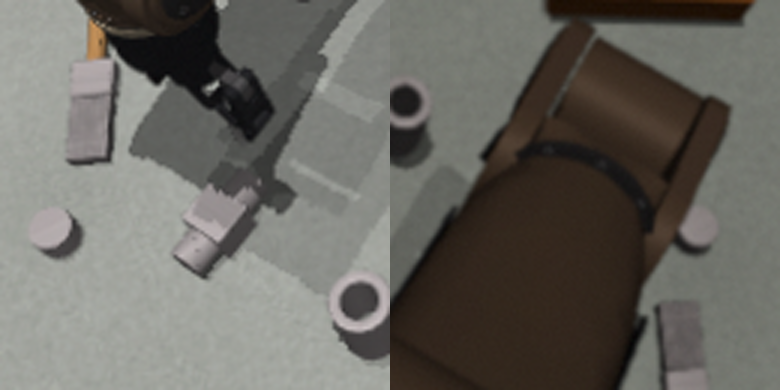

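It lies on a flat (top face about scene crop (217,212)), at rest and clear of the plug and bush. I'll check it against the pose predicted from the grasp.

```bash
python3 - <<'E'
from h import *
a=snapshot("scene")
C=np.array([.6356,-.3017]);u=np.array([.803,-.596]);n=np.array([.596,.803])
f=lambda P:((proj(a,P)-[135,190]+.5)*3-.5).round(1).tolist()
print("corners",f([np.r_[C+i*.02*u+j*.022*n,.044] for i,j in((-1,-1),(-1,1),(1,1),(1,-1))]),"end",f([np.r_[C+.048*u,.022],np.r_[C+.048*u,.039]]))
im=crop(a,175,235,60,60,10);cv2.imwrite("pics/c6.png",im)
E
```

```text
corners [[210.0, 183.7], [247.8, 209.7], [218.1, 245.9], [180.2, 219.1]] end [[184.5, 266.3], [179.3, 260.0]]
```

View pics/c6.png

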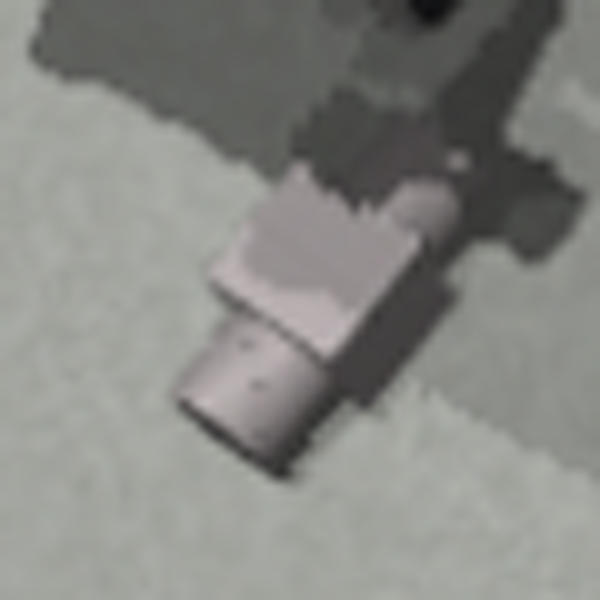

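```bash
python3 - <<'E'
from h import *
from scipy.optimize import least_squares
a=snapshot("scene")
obs=(np.array([(300,168),(422,238),(328,358),(212,275)])+.5)/10-.5+[175,235]
W=onz(a,obs,.044);print(W.round(4).tolist(),W.mean(0))
m=lambda p:np.array([[p[0]+i*.02*np.cos(p[2])-j*.022*np.sin(p[2]),p[1]+i*.02*np.sin(p[2])+j*.022*np.cos(p[2]),.044] for i,j in((-1,-1),(-1,1),(1,1),(1,-1))])
r=least_squares(lambda p:(proj(a,m(p))-obs).ravel(),[.6356,-.3017,np.radians(-36.6)])
print(r.x,np.degrees(r.x[2]),r.fun.round(2))
az=np.degrees(r.x[2])+180;C=r.x[:2];T=att(az)
brief()
plan([(np.r_[C,.11],T,4),(np.r_[C,.006],T,6)])
E
```

```text
[[0.6077, -0.3077, 0.044], [0.6292, -0.2737, 0.044], [0.6612, -0.2962, 0.044], [0.6368, -0.3287, 0.044]] [ 0.63373891 -0.30159241  0.044     ]
[ 0.63366897 -0.30161372 -0.61232276] -35.08350971424096 [-0.07 -1.05  0.58  0.24  0.39  0.51 -0.92  0.24]
t12.80 p [ 0.6001 -0.2774  0.1691] x [-0.804  0.594 -0.021] z [ 0.016 -0.013 -1.   ] F [-0.   0.  -0.6] gap 0.0853 q [-0.53  0.6   1.54 -0.    0.98 -1.46]
leg 4 mm/row 18.0 deg/row 0.46
[-0.0251, 0.0004, 0.0375, 0.0, 0.0008, -0.001]
[-0.0253, 0.0002, 0.0374, 0.0, 0.0008, -0.001]
[-0.0255, 0.0, 0.0372, 0.0, 0.0008, -0.001]
[-0.0257, -0.0001, 0.0371, 0.0, 0.0008, -0.001]
leg 6 mm/row 17.3 deg/row 0.00
[0.0, 0.0, 0.0433, 0.0, 0.0, 0.0]
[0.0, 0.0, 0.0433, 0.0, 0.0, 0.0]
[0.0, 0.0, 0.0433, 0.0, 0.0, 0.0]
[0.0, 0.0, 0.0433, 0.0, 0.0, 0.0]
[0.0, 0.0, 0.0433, 0.0, 0.0, 0.0]
[0.0, 0.0, 0.0433, 0.0, 0.0, 0.0]
```

Camera and grasp agree within 2 mm. Taking it from above.

```bash
python3 -m inch '[[[-0.0255,0,0.0375,0,0.0008,-0.0005],[-0.0255,0,0.0375,0,0.0008,-0.0005],[-0.0255,0,0.0372,0,0.0008,-0.0005],[-0.026,0,0.037,0,0.0008,-0.0005],[0,0,0.04,0,0,0]]]'
python3 -m inch '[[[0,0,0.045,0,0,0],[0,0,0.045,0,0,0],[0,0,0.045,0,0,0],[0,0,0.045,0,0,0],[0,0,0.03,0,0,0]]]'
python3 -m inch '[[[0,0,0,0,0,0],[0,0,0,0,0,0]]]'
python3 -c "from h import *;brief()"
```

```text
time_s: 13.22
eef_pos: [0.6346, -0.3028, 0.0936]
eef_rot: [0.307, 0.952, -0.001, 0.001]
ft_force: [0.4, 0.3, -0.8]
finger_gap: 0.0855
time_s: 13.63
eef_pos: [0.6327, -0.3015, 0.0086]
eef_rot: [0.307, 0.952, -0.0, -0.001]
ft_force: [-0.7, -0.1, 0.6]
finger_gap: 0.0854
time_s: 13.8
eef_pos: [0.6334, -0.3021, 0.0103]
eef_rot: [0.307, 0.952, -0.001, -0.001]
ft_force: [0.3, 0.1, 0.2]
finger_gap: 0.0855
t13.80 p [ 0.6334 -0.3021  0.0103] x [-0.811  0.584  0.001] z [-0.001 -0.001 -1.   ] F [0.3 0.1 0.2] gap 0.0855 q [-0.54  0.84  1.51 -0.    0.79 -1.48]
```

```bash
python3 -m inch '[[[0,0,0,0,0,0],[0,0,0,0,0,0],[0,0,0,0,0,0],[0,0,0,0,0,0],[0,0,0,0,0,0]]]' -1
python3 -m inch '[[[0,0,0,0,0,0]]]'
python3 - <<'E'
from h import *
brief();o=observe();p=o["eef_pos"];Q=R.from_quat(o["eef_rot"]);x=Q.as_matrix()[:,0];az=np.degrees(np.arctan2(x[1],x[0]));print(az)
T=att(181.65)
plan([(p+[-.02,.03,.26],Q,9),((.5336,.0373,.28),T,10),((.5336,.0373,.11),T,6)])
E
```

```text
time_s: 14.22
eef_pos: [0.6341, -0.3027, 0.0115]
eef_rot: [0.307, 0.952, -0.001, 0.0]
ft_force: [-1.2, 0.3, 6.7]
finger_gap: 0.0434
time_s: 14.3
eef_pos: [0.6341, -0.3027, 0.0115]
eef_rot: [0.307, 0.952, -0.001, 0.0]
ft_force: [-1.2, 0.3, 6.1]
finger_gap: 0.0434
t14.30 p [ 0.6341 -0.3027  0.0115] x [-0.811  0.585 -0.001] z [-0.    -0.002 -1.   ] F [-1.2  0.3  6.1] gap 0.0434 q [-0.54  0.84  1.51 -0.    0.79 -1.48]
144.21942056565692
leg 9 mm/row 29.2 deg/row 0.00
[0.0093, 0.0034, -0.0722, 0.0, 0.0, 0.0]
[0.0093, 0.0034, -0.0722, 0.0, 0.0, 0.0]
[0.0093, 0.0034, -0.0722, 0.0, 0.0, 0.0]
[0.0093, 0.0034, -0.0722, 0.0, 0.0, 0.0]
[0.0093, 0.0034, -0.0722, 0.0, 0.0, 0.0]
[0.0093, 0.0034, -0.0722, 0.0, 0.0, 0.0]
[0.0093, 0.0034, -0.0722, 0.0, 0.0, 0.0]
[0.0093, 0.0034, -0.0722, 0.0, 0.0, 0.0]
[0.0093, 0.0034, -0.0722, 0.0, 0.0, 0.0]
leg 10 mm/row 32.0 deg/row 3.74
[0.0616, 0.0511, -0.0022, 0.0, 0.0, -0.0104]
[0.0582, 0.055, -0.0022, 0.0, 0.0, -0.0104]
[0.0545, 0.0587, -0.0022, 0.0, 0.0, -0.0104]
[0.0505, 0.0621, -0.0022, 0.0, 0.0, -0.0104]
[0.0463, 0.0653, -0.0022, 0.0, 0.0, -0.0104]
[0.042, 0.0682, -0.0022, 0.0, 0.0, -0.0104]
[0.0374, 0.0708, -0.0022, 0.0, 0.0, -0.0104]
[0.0327, 0.0731, -0.0022, 0.0, 0.0, -0.0104]
[0.0279, 0.0751, -0.0021, 0.0, 0.0, -0.0104]
[0.0229, 0.0767, -0.0021, 0.0, 0.0, -0.0104]
leg 6 mm/row 28.3 deg/row 0.00
[0.0, 0.0, 0.0708, 0.0, 0.0, 0.0]
[0.0, 0.0, 0.0708, 0.0, 0.0, 0.0]
[0.0, 0.0, 0.0708, 0.0, 0.0, 0.0]
[0.0, 0.0, 0.0708, 0.0, 0.0, 0.0]
[0.0, 0.0, 0.0708, 0.0, 0.0, 0.0]
[0.0, 0.0, 0.0708, 0.0, 0.0, 0.0]
```

```bash
python3 -m inch '[[[0,0,-0.03,0,0,0],[0.0093,0.0034,-0.072,0,0,0],[0.0093,0.0034,-0.072,0,0,0],[0.0093,0.0034,-0.072,0,0,0],[0.0093,0.0034,-0.072,0,0,0]]]'
python3 -m inch '[[[0.0093,0.0034,-0.072,0,0,0],[0.0093,0.0034,-0.072,0,0,0],[0.0093,0.0034,-0.072,0,0,0],[0.0093,0.0034,-0.072,0,0,0],[0.0093,0.0034,-0.042,0,0,0]]]'
python3 -m inch '[[[0.0616,0.051,-0.002,0,0,-0.0104],[0.058,0.055,-0.002,0,0,-0.0104],[0.0545,0.0587,-0.002,0,0,-0.0104],[0.0505,0.062,-0.002,0,0,-0.0104],[0.046,0.065,-0.002,0,0,-0.0104]]]'
python3 -m inch '[[[0.042,0.068,-0.002,0,0,-0.0104],[0.037,0.071,-0.002,0,0,-0.0104],[0.033,0.073,-0.002,0,0,-0.0104],[0.028,0.075,-0.002,0,0,-0.0104],[0.023,0.077,-0.002,0,0,-0.0104]]]'
python3 -m inch '[[[0,0,0.05,0,0,0],[0,0,0.07,0,0,0],[0,0,0.05,0,0,0],[0,0,0,0,0,0]]]'
python3 - <<'E'
from h import *
brief();T=att(181.65)
plan([((.5336,.0373,.11),T,5)])
im=np.hstack([crop(snapshot("scene"),270,130,130,130,3),crop(snapshot("top"),225,110,130,130,3)])
cv2.imwrite("pics/c7.png",im)
E
```

```text
time_s: 14.72
eef_pos: [0.6243, -0.2887, 0.1387]
eef_rot: [0.307, 0.952, -0.0, -0.001]
ft_force: [0.8, 0.1, -6.6]
finger_gap: 0.0432
time_s: 15.13
eef_pos: [0.6139, -0.2725, 0.2731]
eef_rot: [0.307, 0.952, -0.001, 0.001]
ft_force: [-0.5, -0.9, -4.9]
finger_gap: 0.043
time_s: 15.55
eef_pos: [0.5726, -0.1165, 0.2736]
eef_rot: [0.147, 0.989, -0.0, -0.001]
ft_force: [0.8, 0.1, -5.5]
finger_gap: 0.0433
time_s: 15.97
eef_pos: [0.5323, 0.0385, 0.2777]
eef_rot: [-0.016, 1.0, -0.0, -0.001]
ft_force: [1.0, 1.4, -6.8]
finger_gap: 0.0433
time_s: 16.3
eef_pos: [0.5313, 0.0373, 0.2062]
eef_rot: [-0.015, 1.0, -0.0, -0.004]
ft_force: [-0.5, -0.1, -6.5]
finger_gap: 0.0431
t16.30 p [0.5313 0.0373 0.2062] x [-1.    -0.029  0.008] z [-0.008 -0.    -1.   ] F [-0.5 -0.1 -6.5] gap 0.0431 q [-0.05  0.39  1.81 -0.    0.95 -1.65]
leg 5 mm/row 19.3 deg/row 0.10
[-0.0015, -0.0001, 0.0481, 0.0, -0.0003, 0.0]
[-0.0015, -0.0001, 0.0481, 0.0, -0.0003, 0.0]
[-0.0014, -0.0001, 0.0481, 0.0, -0.0003, 0.0]
[-0.0013, -0.0001, 0.0481, 0.0, -0.0003, 0.0]
[-0.0012, -0.0001, 0.0481, 0.0, -0.0003, 0.0]
```

View pics/c7.png

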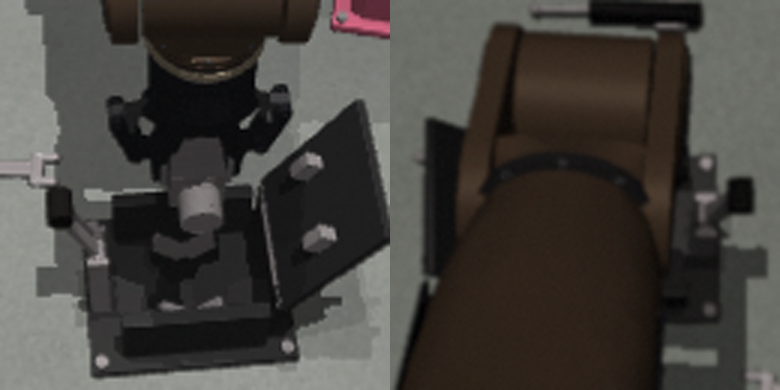

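The spindle hangs over the bed, aligned with it (near end at scene crop (200,220)), and the lid and clamp are clear. I'll check the end position by projection, then lower.

```bash
python3 - <<'E'
from h import *
a=snapshot("scene");o=observe();p=o["eef_pos"]
zc=p[2]+.0108
for dx in(-.003,0,.003):
    c=p+[.0008+dx,0,0];c[2]=zc
    f=lambda P:((proj(a,P)-[270,130]+.5)*3-.5).round(1).tolist()
    t=np.linspace(0,2*np.pi,5)[:4]
    print(dx,f([c+[.048*1+0,.0014+.017*np.cos(k),.017*np.sin(k)] for k in t]),"sq",f([c+[.02,s*.022,.022] for s in(-1,1)]))
s=crop(a,320,170,40,50,12);cv2.imwrite("pics/c8.png",s)
E
```

```text
-0.003 [[222.1, 219.9], [201.0, 210.1], [178.1, 222.1], [199.2, 231.5]] sq [[167.8, 176.6], [225.1, 173.8]]
0 [[222.4, 223.3], [201.3, 213.6], [178.3, 225.5], [199.5, 234.9]] sq [[168.1, 180.0], [225.5, 177.2]]
0.003 [[222.8, 226.7], [201.6, 217.0], [178.6, 228.9], [199.8, 238.3]] sq [[168.3, 183.3], [225.8, 180.5]]
```

View pics/c8.png

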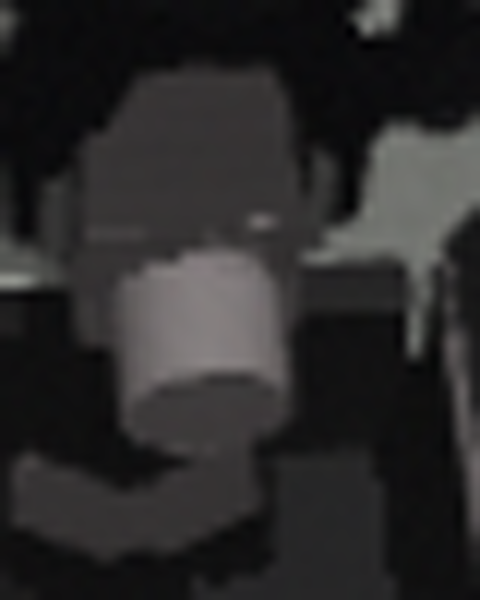

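The projection matches within 1 mm. Lowering with a 3 mm forward correction.

```bash
python3 -m inch '[[[-0.0015,0,0.04,0,-0.0003,0],[-0.0015,0,0.05,0,-0.0003,0],[-0.0015,0,0.05,0,-0.0003,0],[-0.0015,0,0.05,0,-0.0003,0],[-0.0015,0,0.04,0,0,0]]]'
python3 -m inch '[[[0,0,0.04,0,0,0],[0,0,0.03,0,0,0],[0,0,0.02,0,0,0],[0,0,0,0,0,0],[0,0,0,0,0,0]]]'
python3 - <<'E'
from h import *
brief();plan([((.5342,.0373,.055),att(181.65),2)])
E
```

```text
time_s: 16.87
eef_pos: [0.5374, 0.0368, 0.1179]
eef_rot: [-0.014, 1.0, -0.0, 0.004]
ft_force: [-0.2, -0.1, -6.8]
finger_gap: 0.0433
time_s: 17.28
eef_pos: [0.5376, 0.0369, 0.0824]
eef_rot: [-0.014, 1.0, -0.0, 0.004]
ft_force: [-0.5, 0.5, -5.3]
finger_gap: 0.0433
t17.28 p [0.5376 0.0369 0.0824] x [-1.    -0.029 -0.007] z [ 0.007 -0.001 -1.   ] F [-0.5  0.5 -5.3] gap 0.0433 q [-0.05  0.57  1.92 -0.    0.65 -1.65]
leg 2 mm/row 13.8 deg/row 0.21
[0.0044, 0.0007, 0.0342, -0.0001, 0.0006, 0.0]
[0.0043, 0.0007, 0.0342, -0.0001, 0.0006, 0.0]
```

```bash
python3 -m inch '[[[0.0085,0.001,0,0,0.0012,0],[0,0,0.03,0,0,0],[0,0,0.03,0,0,0],[0,0,0.02,0,0,0],[0,0,0,0,0,0]]]'
python3 -m inch '[[[0,0,0,0,0,0]]]'
python3 -c "from h import *;brief()"
```

```text
time_s: 17.7
eef_pos: [0.5331, 0.0373, 0.0489]
eef_rot: [-0.014, 1.0, -0.0, -0.001]
ft_force: [-1.1, 0.4, -5.9]
finger_gap: 0.0433
time_s: 17.78
eef_pos: [0.5336, 0.0373, 0.0498]
eef_rot: [-0.014, 1.0, -0.0, -0.001]
ft_force: [-0.3, -1.8, -5.8]
finger_gap: 0.0433
t17.78 p [0.5336 0.0373 0.0498] x [-1.    -0.029  0.002] z [-0.002 -0.001 -1.   ] F [-0.3 -1.8 -5.8] gap 0.0433 q [-0.05  0.62  1.94 -0.    0.58 -1.65]
```

```bash
python3 -m inch '[[[-0.001,0,0.006,0,0,0],[0,0,0.008,0,0,0],[0,0,0.008,0,0,0],[0,0,0.005,0,0,0],[0,0,0,0,0,0]]]'
python3 -m inch '[[[0,0,0.003,0,0,0],[0,0,0.003,0,0,0],[0,0,0,0,0,0]]]'
python3 -m inch '[[[0,0,0.002,0,0,0],[0,0,0.002,0,0,0],[0,0,0,0,0,0]]]'
```

```text
time_s: 18.2
eef_pos: [0.5337, 0.0373, 0.0383]
eef_rot: [-0.015, 1.0, -0.0, -0.001]
ft_force: [0.7, 0.3, -6.0]
finger_gap: 0.0432
time_s: 18.45
eef_pos: [0.5338, 0.0373, 0.0361]
eef_rot: [-0.014, 1.0, -0.0, -0.001]
ft_force: [-0.0, -0.6, -5.6]
finger_gap: 0.0433
time_s: 18.7
eef_pos: [0.534, 0.0372, 0.0349]
eef_rot: [-0.014, 1.0, -0.0, -0.0]
ft_force: [-0.6, -2.6, -3.4]
finger_gap: 0.0428
```

Contact is starting, at the expected height. Another millimetre, then release and lift.

```bash
python3 -m inch '[[[0,0,0.002,0,0,0],[0,0,0,0,0,0]]]'
python3 -m inch '[[[0,0,0.001,0,0,0],[0,0,0,0,0,0]]]'
python3 -m inch '[[[0,0,0,0,0,0],[0,0,0,0,0,0],[0,0,0,0,0,0],[0,0,0,0,0,0]]]' 1
python3 -m inch '[[[0,0,-0.02,0,0,0],[0,0,-0.05,0,0,0],[0,0,-0.07,0,0,0],[0,0,-0.09,0,0,0],[0,0,-0.09,0,0,0]]]'
python3 -m inch '[[[0,0,-0.09,0,0,0],[0,0,-0.09,0,0,0],[0,0,-0.09,0,0,0],[0,0,-0.04,0,0,0],[0,0,0,0,0,0]]]'
python3 - <<'E'
from h import *
brief();a=snapshot("scene")
cv2.imwrite("pics/c9.png",crop(a,280,150,110,110,5))
T=att(91.65);c,s=np.cos(.0288),np.sin(.0288);W=lambda x,y,z:np.array([.5346+c*x-s*y,.0373+s*x+c*y,z])
q,w=plan([(W(0,.05,.31),T,10),(W(-.005,.215,.31),T,5),(W(-.005,.215,.185),T,4)])
E
```

```text
time_s: 18.87
eef_pos: [0.5342, 0.0369, 0.0345]
eef_rot: [-0.014, 1.0, -0.001, -0.0]
ft_force: [-1.3, -4.1, 3.5]
finger_gap: 0.043
time_s: 19.03
eef_pos: [0.5342, 0.0369, 0.0344]
eef_rot: [-0.014, 1.0, -0.0, -0.0]
ft_force: [-3.0, -4.8, 8.9]
finger_gap: 0.0431
time_s: 19.37
eef_pos: [0.5341, 0.0374, 0.0335]
eef_rot: [-0.015, 1.0, -0.0, -0.001]
ft_force: [0.8, -0.9, 0.5]
finger_gap: 0.0857
time_s: 19.78
eef_pos: [0.5334, 0.0375, 0.1631]
eef_rot: [-0.015, 1.0, -0.0, -0.001]
ft_force: [0.3, -0.8, -0.1]
finger_gap: 0.0857
time_s: 20.2
eef_pos: [0.535, 0.0375, 0.2901]
eef_rot: [-0.015, 1.0, -0.001, 0.003]
ft_force: [0.2, 0.7, 0.5]
finger_gap: 0.0856
t20.20 p [0.535  0.0375 0.2901] x [-1.    -0.029 -0.005] z [ 0.006 -0.001 -1.   ] F [0.2 0.7 0.5] gap 0.0856 q [-0.05  0.3   1.7  -0.    1.13 -1.65]
leg 10 mm/row 5.5 deg/row 9.00
[-0.0001, 0.0124, -0.0056, 0.0, 0.0, 0.025]
[0.0019, 0.0123, -0.0056, 0.0, 0.0, 0.025]
[0.0038, 0.0118, -0.0056, 0.0, 0.0, 0.025]
[0.0056, 0.0111, -0.0056, 0.0, 0.0, 0.025]
[0.0073, 0.0101, -0.0056, 0.0, 0.0, 0.025]
[0.0087, 0.0088, -0.0056, 0.0, 0.0, 0.025]
[0.01, 0.0074, -0.0056, 0.0, 0.0, 0.025]
[0.0111, 0.0057, -0.0056, 0.0, 0.0, 0.025]
[0.0118, 0.0039, -0.0056, 0.0, 0.0, 0.025]
[0.0123, 0.002, -0.0056, 0.0, 0.0, 0.025]
leg 5 mm/row 33.0 deg/row 0.00
[0.0825, -0.0025, 0.0, 0.0, 0.0, 0.0]
[0.0825, -0.0025, 0.0, 0.0, 0.0, 0.0]
[0.0825, -0.0025, 0.0, 0.0, 0.0, 0.0]
[0.0825, -0.0025, 0.0, 0.0, 0.0, 0.0]
[0.0825, -0.0025, 0.0, 0.0, 0.0, 0.0]
leg 4 mm/row 31.2 deg/row 0.00
[0.0, 0.0, 0.0781, 0.0, 0.0, 0.0]
[0.0, 0.0, 0.0781, 0.0, 0.0, 0.0]
[0.0, 0.0, 0.0781, 0.0, 0.0, 0.0]
[0.0, 0.0, 0.0781, 0.0, 0.0, 0.0]
```

View pics/c9.png

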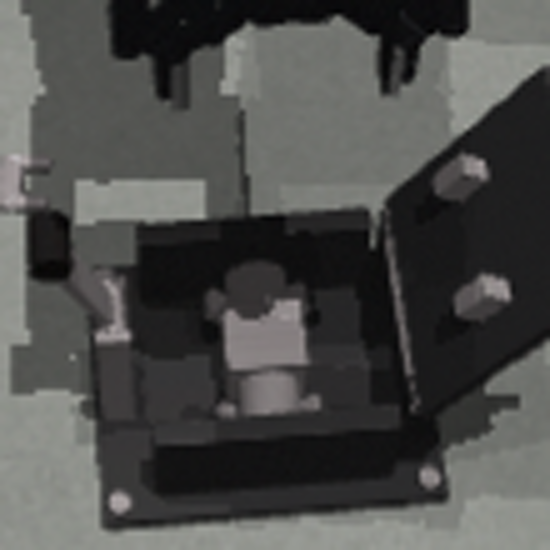

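The spindle lies in both saddles: journals in the Vs, square centred at crop (265,330), and the tool is clear. For the lid I'll shut the fingers, turn the hand and go behind it.

```bash
python3 -m inch '[[[0,0,-0.004,0,0,0.019],[0,0,-0.004,0,0,0.0193],[0,0,-0.004,0,0,0.0193],[0,0,-0.004,0,0,0.0193],[0,0,-0.004,0,0,0.0193]]]' -1
python3 -m inch '[[[0,0,-0.004,0,0,0.0193],[0,0,-0.004,0,0,0.0193],[0,0,-0.004,0,0,0.0193],[0,0,-0.004,0,0,0.0193],[0,0,-0.004,0,0,0.0193]]]'
python3 -m inch '[[[0,0,-0.004,0,0,0.0193],[0,0,-0.004,0,0,0.0193],[0,0,0,0,0,0.019],[0,0,0,0,0,0]]]'
python3 - <<'E'
from h import *
brief()
T=att(91.65);c,s=np.cos(.0288),np.sin(.0288);W=lambda x,y,z:np.array([.5346+c*x-s*y,.0373+s*x+c*y,z])
plan([(W(-.005,.215,.31),T,6),(W(-.005,.215,.19),T,4)])
E
```

```text
time_s: 20.67
eef_pos: [0.5336, 0.0375, 0.2922]
eef_rot: [0.287, 0.958, -0.001, -0.002]
ft_force: [0.9, 0.1, -0.6]
finger_gap: 0.0252
time_s: 21.08
eef_pos: [0.5337, 0.0375, 0.3002]
eef_rot: [0.56, 0.829, -0.001, -0.002]
ft_force: [-0.9, 0.0, -0.0]
finger_gap: 0.0002
time_s: 21.42
eef_pos: [0.5337, 0.0375, 0.3035]
eef_rot: [0.699, 0.715, -0.001, -0.001]
ft_force: [0.5, -0.6, -0.0]
finger_gap: 0.0001
t21.42 p [0.5337 0.0375 0.3035] x [-0.022  1.    -0.   ] z [-0.004 -0.001 -1.   ] F [ 0.5 -0.6 -0. ] gap 0.0001 q [-0.05  0.29  1.68 -0.    1.17 -0.07]
leg 6 mm/row 35.8 deg/row 0.08
[0.0895, -0.0024, -0.0027, -0.0001, 0.0, -0.0002]
[0.0895, -0.0023, -0.0027, -0.0001, 0.0, -0.0002]
[0.0895, -0.0022, -0.0027, -0.0001, 0.0, -0.0002]
[0.0895, -0.0021, -0.0027, -0.0001, 0.0, -0.0002]
[0.0895, -0.0019, -0.0027, -0.0001, 0.0, -0.0002]
[0.0895, -0.0018, -0.0027, -0.0001, 0.0, -0.0002]
leg 4 mm/row 30.0 deg/row 0.00
[0.0, 0.0, 0.075, 0.0, 0.0, 0.0]
[0.0, 0.0, 0.075, 0.0, 0.0, 0.0]
[0.0, 0.0, 0.075, 0.0, 0.0, 0.0]
[0.0, 0.0, 0.075, 0.0, 0.0, 0.0]
```

```bash
python3 -m inch '[[[0.06,-0.002,-0.003,0,0,0],[0.095,-0.002,-0.003,0,0,0],[0.095,-0.002,-0.003,0,0,0],[0.095,-0.002,-0.003,0,0,0],[0.095,-0.002,-0.003,0,0,0]]]'
python3 -m inch '[[[0.095,-0.002,-0.003,0,0,0],[0,0,0.06,0,0,0],[0,0,0.09,0,0,0],[0,0,0.09,0,0,0],[0,0,0.06,0,0,0]]]'
python3 -m inch '[[[0,0,0,0,0,0]]]'
cat > bx.py <<'E'
from h import *
c,s=np.cos(.0288),np.sin(.0288);W=lambda x,y,z:np.array([.5346+c*x-s*y,.0373+s*x+c*y,z])
def inbox():
    p=observe()["eef_pos"]-[.5346,.0373,0];print("box",(np.array([c*p[0]+s*p[1],-s*p[0]+c*p[1],p[2]])*1e3).round(1))
E
python3 - <<'E'
from bx import *
brief();inbox();T=att(91.65)
L=lambda y,z,n:(W(-.006,y/1e3,z/1e3),T,n)
plan([L(170,190,2),L(91,192,5),L(62,193,2),L(35,184,2),L(12,167,2),L(-7,144,2),L(-19,118,2),L(-24,95,2),L(-24,88,2)])
E
```

```text
time_s: 21.83
eef_pos: [0.5248, 0.2148, 0.3097]
eef_rot: [0.696, 0.718, -0.001, -0.001]
ft_force: [1.0, 0.2, -1.0]
finger_gap: 0.0001
time_s: 22.25
eef_pos: [0.5218, 0.251, 0.188]
eef_rot: [0.696, 0.718, -0.003, -0.001]
ft_force: [0.8, 0.7, 0.0]
finger_gap: -0.0001
time_s: 22.33
eef_pos: [0.521, 0.2504, 0.1863]
eef_rot: [0.696, 0.718, -0.005, -0.002]
ft_force: [0.3, -0.7, 0.2]
finger_gap: 0.0002
t22.33 p [0.521  0.2504 0.1863] x [-0.031  1.    -0.003] z [-0.01  -0.004 -1.   ] F [ 0.3 -0.7  0.2] gap 0.0002 q [ 0.33  0.48  1.72 -0.    0.95  0.3 ]
box [ -7.4 213.4 186.3]
leg 2 mm/row 21.8 deg/row 0.33
[-0.0543, 0.0016, -0.0044, -0.0008, 0.0003, 0.0002]
[-0.0543, 0.0017, -0.0045, -0.0008, 0.0003, 0.0002]
leg 5 mm/row 15.8 deg/row 0.00
[-0.0395, 0.0, -0.001, 0.0, 0.0, 0.0]
[-0.0395, 0.0, -0.001, 0.0, 0.0, 0.0]
[-0.0395, 0.0, -0.001, 0.0, 0.0, 0.0]
[-0.0395, 0.0, -0.001, 0.0, 0.0, 0.0]
[-0.0395, 0.0, -0.001, 0.0, 0.0, 0.0]
leg 2 mm/row 14.5 deg/row 0.00
[-0.0362, 0.0, -0.0013, 0.0, 0.0, 0.0]
[-0.0362, 0.0, -0.0013, 0.0, 0.0, 0.0]
leg 2 mm/row 14.2 deg/row 0.00
[-0.0337, 0.0, 0.0113, 0.0, 0.0, 0.0]
[-0.0337, 0.0, 0.0113, 0.0, 0.0, 0.0]
leg 2 mm/row 14.3 deg/row 0.00
[-0.0287, 0.0, 0.0212, 0.0, 0.0, 0.0]
[-0.0287, 0.0, 0.0212, 0.0, 0.0, 0.0]
leg 2 mm/row 14.9 deg/row 0.00
[-0.0237, 0.0, 0.0288, 0.0, 0.0, 0.0]
[-0.0237, 0.0, 0.0288, 0.0, 0.0, 0.0]
leg 2 mm/row 14.3 deg/row 0.00
[-0.015, 0.0, 0.0325, 0.0, 0.0, 0.0]
[-0.015, 0.0, 0.0325, 0.0, 0.0, 0.0]
leg 2 mm/row 11.8 deg/row 0.00
[-0.0062, 0.0, 0.0287, 0.0, 0.0, 0.0]
[-0.0062, 0.0, 0.0287, 0.0, 0.0, 0.0]
leg 2 mm/row 3.5 deg/row 0.00
[0.0, 0.0, 0.0088, 0.0, 0.0, 0.0]
[0.0, 0.0, 0.0088, 0.0, 0.0, 0.0]
```

```bash
python3 -m inch '[[[-0.04,0.0015,-0.0045,-0.0008,0.0003,0],[-0.04,0.0015,-0.0045,-0.0008,0.0003,0],[-0.025,0,0,0,0,0],[-0.025,0,0,0,0,0],[-0.025,0,0,0,0,0]]]'
python3 -m inch '[[[-0.025,0,-0.001,0,0,0],[-0.025,0,-0.001,0,0,0],[-0.025,0,-0.001,0,0,0],[-0.025,0,-0.001,0,0,0]]]'
python3 -m inch '[[[-0.025,0,-0.001,0,0,0],[-0.025,0,-0.001,0,0,0],[-0.025,0,0,0,0,0],[-0.02,0,0,0,0,0]]]'
python3 -c "
from bx import *
brief();inbox()"
```

```text
time_s: 22.75
eef_pos: [0.5269, 0.1892, 0.1964]
eef_rot: [0.697, 0.717, 0.005, 0.002]
ft_force: [-0.4, 7.1, 5.2]
finger_gap: -0.0
time_s: 23.08
eef_pos: [0.5278, 0.149, 0.1976]
eef_rot: [0.697, 0.717, 0.005, 0.002]
ft_force: [1.3, 4.1, 3.2]
finger_gap: 0.0002
time_s: 23.42
eef_pos: [0.5285, 0.1102, 0.1973]
eef_rot: [0.698, 0.717, 0.004, 0.002]
ft_force: [1.3, 4.1, -2.3]
finger_gap: -0.0002
t23.42 p [0.5285 0.1102 0.1973] x [-0.027  1.     0.003] z [ 0.009  0.003 -1.   ] F [ 1.3  4.1 -2.3] gap -0.0002 q [0.08 0.41 1.81 0.   0.91 0.05]
box [ -4.   73.  197.3]
```

```bash
python3 -m inch '[[[-0.0275,0,0.005,0,0,0],[-0.0225,0,0.0085,0,0,0],[-0.0225,0,0.0085,0,0,0],[-0.0225,0,0.0085,0,0,0]]]'
python3 -m inch '[[[-0.019,0,0.015,0,0,0],[-0.019,0,0.015,0,0,0],[-0.019,0,0.015,0,0,0],[-0.016,0,0.019,0,0,0],[-0.016,0,0.019,0,0,0]]]'
python3 -m inch '[[[-0.016,0,0.019,0,0,0],[-0.01,0,0.0217,0,0,0],[-0.01,0,0.0217,0,0,0],[-0.01,0,0.0217,0,0,0]]]'
python3 -c "
from bx import *
brief();inbox()"
```

```text
time_s: 23.75
eef_pos: [0.5296, 0.0723, 0.1846]
eef_rot: [0.697, 0.717, 0.004, 0.002]
ft_force: [1.3, 3.9, -1.1]
finger_gap: -0.0001
time_s: 24.17
eef_pos: [0.5308, 0.0371, 0.1509]
eef_rot: [0.697, 0.717, 0.004, 0.002]
ft_force: [-0.0, 0.2, 2.7]
finger_gap: -0.0
time_s: 24.5
eef_pos: [0.5315, 0.0192, 0.117]
eef_rot: [0.697, 0.717, 0.004, 0.002]
ft_force: [0.0, 1.9, 1.6]
finger_gap: -0.0
t24.50 p [0.5315 0.0192 0.117 ] x [-0.027  1.     0.003] z [ 0.008  0.003 -1.   ] F [0.  1.9 1.6] gap -0.0000 q [-0.09  0.51  1.91  0.01  0.71 -0.12]
box [ -3.6 -18.  117. ]
```

```bash
python3 -m inch '[[[-0.006,0,0.02,0,0,0],[-0.006,0,0.018,0,0,0],[-0.004,0,0.012,0,0,0],[0,0,0.008,0,0,0],[0,0,0.005,0,0,0]]]'
python3 -m inch '[[[0,0,0.003,0,0,0],[0,0,0.003,0,0,0],[0,0,0,0,0,0]]]'
python3 -c "
from bx import *
brief();inbox()"
```

```text
time_s: 24.92
eef_pos: [0.532, 0.0131, 0.0924]
eef_rot: [0.697, 0.717, 0.004, 0.002]
ft_force: [-0.2, -1.3, 1.8]
finger_gap: -0.0001
time_s: 25.17
eef_pos: [0.5321, 0.0133, 0.0905]
eef_rot: [0.697, 0.717, 0.004, 0.002]
ft_force: [-0.5, 0.2, 0.4]
finger_gap: 0.0
t25.17 p [0.5321 0.0133 0.0905] x [-0.027  1.     0.003] z [ 0.009  0.003 -1.   ] F [-0.5  0.2  0.4] gap 0.0000 q [-0.1   0.55  1.93  0.01  0.65 -0.13]
box [ -3.2 -23.9  90.5]
```

```bash
python3 -m inch '[[[0,0,0.002,0,0,0],[0,0,0.002,0,0,0],[0,0,0,0,0,0]]]'
python3 -m inch '[[[0,0,0.003,0,0,0],[0,0,0,0,0,0]]]'
python3 -m inch '[[[0,0,0.002,0,0,0],[0,0,0,0,0,0]]]'
python3 -m inch '[[[0,0,0.002,0,0,0],[0,0,0,0,0,0]]]'
```

```text
time_s: 25.42
eef_pos: [0.5322, 0.0133, 0.09]
eef_rot: [0.697, 0.717, 0.005, 0.002]
ft_force: [-3.9, -0.3, 13.3]
finger_gap: 0.0001
time_s: 25.58
eef_pos: [0.5323, 0.0133, 0.0898]
eef_rot: [0.697, 0.717, 0.005, 0.003]
ft_force: [-8.3, -1.0, 27.9]
finger_gap: -0.0001
time_s: 25.75
eef_pos: [0.5323, 0.0133, 0.0897]
eef_rot: [0.697, 0.717, 0.005, 0.003]
ft_force: [-10.3, -0.5, 37.7]
finger_gap: 0.0
time_s: 25.92
eef_pos: [0.5324, 0.0133, 0.0897]
eef_rot: [0.697, 0.717, 0.005, 0.003]
ft_force: [-13.7, 0.3, 47.6]
finger_gap: 0.0003
```

A firm stop at z = 0.0897, where the shut lid's outer face lies (0.090), so the lid is shut. Now over and behind the clamp arm.

```bash
python3 -m inch '[[[0,0,-0.02,0,0,0],[0,0,-0.07,0,0,0],[0,0,-0.09,0,0,0],[0,0,-0.09,0,0,0],[0,0,-0.09,0,0,0]]]'
python3 -m inch '[[[0,0,-0.02,0,0,0],[-0.07,0,0,0,0,0],[-0.085,0,0,0,0,0],[-0.085,0,0,0,0,0],[-0.085,0,0,0,0,0]]]'
python3 -m inch '[[[0,0,0,0,0,0]]]'
python3 - <<'E'
from bx import *
brief();inbox();plan([(W(0,-.152,.245),att(91.65),2),(W(0,-.152,.176),att(91.65),3)])
cv2.imwrite("pics/c10.png",crop(snapshot("scene"),270,130,130,130,4))
E
```

```text
time_s: 26.33
eef_pos: [0.5305, 0.0129, 0.2318]
eef_rot: [0.697, 0.717, 0.004, 0.002]
ft_force: [0.5, -0.6, 0.8]
finger_gap: -0.0002
time_s: 26.75
eef_pos: [0.5342, -0.1183, 0.2377]
eef_rot: [0.697, 0.717, 0.004, 0.002]
ft_force: [0.3, 0.7, -0.7]
finger_gap: -0.0
time_s: 26.83
eef_pos: [0.5345, -0.1216, 0.2374]
eef_rot: [0.699, 0.716, 0.004, 0.002]
ft_force: [0.0, 0.6, 0.0]
finger_gap: -0.0
t26.83 p [ 0.5345 -0.1216  0.2374] x [-0.024  1.     0.002] z [ 0.009  0.002 -1.   ] F [0.  0.6 0. ] gap -0.0000 q [-0.35  0.37  1.75  0.01  1.02 -0.37]
box [  -4.6 -158.9  237.4]
leg 2 mm/row 5.6 deg/row 0.30
[0.0086, 0.0058, -0.0095, 0.0007, -0.0002, -0.0004]
[0.0086, 0.0058, -0.0095, 0.0007, -0.0002, -0.0004]
leg 3 mm/row 23.0 deg/row 0.00
[0.0, 0.0, 0.0575, 0.0, 0.0, 0.0]
[0.0, 0.0, 0.0575, 0.0, 0.0, 0.0]
[0.0, 0.0, 0.0575, 0.0, 0.0, 0.0]
```

```bash
python3 -m inch '[[[0,0.005,0.04,0.0007,0,0],[0,0.005,0.06,0.0007,0,0],[0,0,0.05,0,0,0],[0,0,0,0,0,0]]]'
python3 -m inch '[[[0.02,0,0,0,0,0],[0.025,0,0,0,0,0],[0.025,0,0,0,0,0],[0.025,0,0,0,0,0],[0.025,0,0,0,0,0]]]'
python3 -c "
from bx import *
brief();inbox()"
```

```text
time_s: 27.22
eef_pos: [0.5371, -0.1156, 0.1743]
eef_rot: [0.697, 0.717, -0.0, -0.004]
ft_force: [-0.7, 0.9, -0.6]
finger_gap: -0.0001
time_s: 27.63
eef_pos: [0.538, -0.068, 0.1796]
eef_rot: [0.697, 0.717, 0.002, 0.001]
ft_force: [0.9, -3.8, 2.9]
finger_gap: 0.0002
t27.63 p [ 0.538  -0.068   0.1796] x [-0.028  1.     0.002] z [ 0.003  0.002 -1.   ] F [ 0.9 -3.8  2.9] gap 0.0002 q [-0.25  0.43  1.82  0.    0.88 -0.28]
box [   0.3 -105.4  179.6]
```

```bash
python3 -m inch '[[[0.0225,0,0.002,0,0,0],[0.0225,0,0.002,0,0,0],[0.0225,0,0.002,0,0,0],[0.0225,0,0.002,0,0,0],[0.0225,0,0.002,0,0,0]]]'
python3 -m inch '[[[0.021,0,0.01,0,0,0],[0.021,0,0.01,0,0,0],[0.0215,0,0.019,0,0,0],[0.0215,0,0.019,0,0,0]]]'
python3 -c "
from bx import *
brief();inbox()"
```

```text
time_s: 28.05
eef_pos: [0.5357, -0.023, 0.1735]
eef_rot: [0.697, 0.717, 0.001, -0.002]
ft_force: [0.1, -3.7, -1.8]
finger_gap: -0.0001
time_s: 28.38
eef_pos: [0.535, 0.011, 0.1502]
eef_rot: [0.697, 0.717, 0.001, -0.001]
ft_force: [-0.1, -3.2, 0.4]
finger_gap: -0.0
t28.38 p [0.535  0.011  0.1502] x [-0.027  1.     0.003] z [-0.     0.003 -1.   ] F [-0.1 -3.2  0.4] gap -0.0000 q [-0.1   0.47  1.87  0.    0.81 -0.13]
box [ -0.3 -26.3 150.2]
```

```bash
python3 -m inch '[[[0.016,0,0.02,0,0,0],[0.016,0,0.02,0,0,0],[0.014,0,0.019,0,0,0],[0.012,0,0.017,0,0,0],[0.004,0,0.012,0,0,0]]]'
python3 -m inch '[[[0,0,0.004,0,0,0],[0,0,0,0,0,0]]]'
python3 -m inch '[[[0,0,0.003,0,0,0],[0,0,0,0,0,0]]]'
python3 -c "
from bx import *
brief();inbox()"
```

```text
time_s: 28.8
eef_pos: [0.5343, 0.0358, 0.1148]
eef_rot: [0.697, 0.717, 0.001, -0.001]
ft_force: [0.2, -1.7, 2.3]
finger_gap: 0.0001
time_s: 28.97
eef_pos: [0.5342, 0.0352, 0.1136]
eef_rot: [0.697, 0.717, 0.001, -0.002]
ft_force: [-0.2, 0.9, -0.7]
finger_gap: -0.0002
time_s: 29.13
eef_pos: [0.5344, 0.0349, 0.1131]
eef_rot: [0.698, 0.716, 0.001, -0.001]
ft_force: [-1.1, -0.0, -0.7]
finger_gap: -0.0002
t29.13 p [0.5344 0.0349 0.1131] x [-0.027  1.     0.003] z [-0.     0.003 -1.   ] F [-1.1 -0.  -0.7] gap -0.0002 q [-0.06  0.52  1.9   0.    0.72 -0.09]
box [ -0.2  -2.4 113.1]
```

```bash
python3 -m inch '[[[0,0,0.003,0,0,0],[0,0,0,0,0,0]]]'
python3 -m inch '[[[0,0,0.003,0,0,0],[0,0,0,0,0,0]]]'
python3 -m inch '[[[0,0,0.003,0,0,0],[0,0,0,0,0,0]]]'
```

```text
time_s: 29.3
eef_pos: [0.5346, 0.0349, 0.1127]
eef_rot: [0.698, 0.717, 0.001, -0.001]
ft_force: [-2.4, 0.6, 10.7]
finger_gap: 0.0
time_s: 29.47
eef_pos: [0.5347, 0.0349, 0.1123]
eef_rot: [0.698, 0.717, 0.002, -0.001]
ft_force: [-6.0, 0.5, 21.6]
finger_gap: -0.0001
time_s: 29.63
eef_pos: [0.5348, 0.0349, 0.112]
eef_rot: [0.697, 0.717, 0.002, -0.0]
ft_force: [-8.5, 1.8, 32.7]
finger_gap: -0.0004
```

A firm stop at z about 0.1125 (expected 0.113, the top of the grip at angle 0). Lifting away and checking with the last picture.

```bash
python3 -m inch '[[[0,0,-0.02,0,0,0],[0,0,-0.06,0,0,0],[0,0,-0.09,0,0,0],[0,0,-0.09,0,0,0],[0,0,-0.09,0,0,0]]]'
python3 -m inch '[[[-0.08,0,-0.04,0,0,0],[-0.08,0,-0.04,0,0,0],[-0.08,0,0,0,0,0],[-0.08,0,0,0,0,0],[-0.08,0,0,0,0,0]]]'
python3 -m inch '[[[-0.08,0,0,0,0,0],[-0.08,0,0,0,0,0],[-0.05,0,0,0,0,0],[0,0,0,0,0,0],[0,0,0,0,0,0]]]'
python3 - <<'E'
from bx import *
brief();a=snapshot("scene");b=snapshot("top")
im=np.zeros((600,800,3),np.uint8)
A=crop(a,280,140,110,110,3.6);im[:396,:396]=A
B=crop(b,235,130,110,110,3.6);im[:396,400:796]=B
C=cv2.resize(a["image"][:,:,::-1],(320,200));D=cv2.resize(b["image"][:,:,::-1],(320,200));im[400:,:320]=C;im[400:,400:720]=D
cv2.imwrite("pics/end.png",im)
f=lambda s,o,P:((proj(s,P)-o+.5)*3.6-.5).round(0).tolist()
P=[W(0,0,.102),W(-.066,-.067,.09),W(.066,-.067,.09)]
print(f(a,[280,140],P),f(b,[235,130],P))
E
```

```text
time_s: 30.05
eef_pos: [0.5341, 0.0344, 0.2511]
eef_rot: [0.698, 0.717, 0.001, -0.001]
ft_force: [1.3, 0.5, -1.0]
finger_gap: -0.0002
time_s: 30.47
eef_pos: [0.5385, -0.1271, 0.2814]
eef_rot: [0.697, 0.717, 0.001, -0.001]
ft_force: [1.2, 0.1, 0.4]
finger_gap: 0.0001
time_s: 30.88
eef_pos: [0.5407, -0.2102, 0.2803]
eef_rot: [0.698, 0.716, 0.001, -0.001]
ft_force: [0.1, 1.3, 0.5]
finger_gap: -0.0001
t30.88 p [ 0.5407 -0.2102  0.2803] x [-0.025  1.     0.003] z [-0.001  0.003 -1.   ] F [0.1 1.3 0.5] gap -0.0001 q [-0.49  0.38  1.61  0.    1.16 -0.51]
[[191.0, 255.0], [94.0, 192.0], [107.0, 351.0]] [[231.0, 191.0], [323.0, 281.0], [320.0, 107.0]]
```

View pics/end.png

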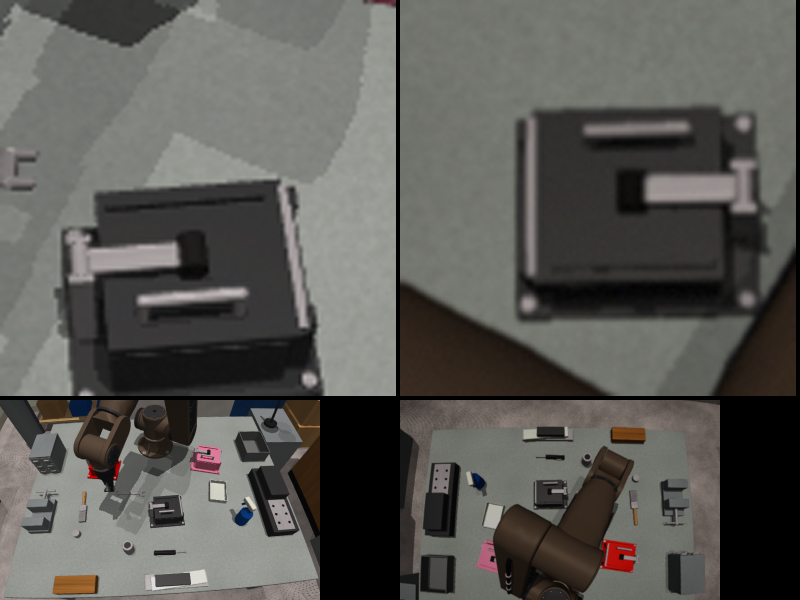

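The lid is shut, with its free corners at scene crop (95,192) and (107,349); the closed position predicts (94,192) and (107,351). The clamp grip is at (192,254) against a predicted (191,255). The bystanders are in place and the arm is clear.

```bash
python3 -c "
from plant import *
print(hand_in())"
```

```text
the job is handed in; nothing more can be done
None
```

I finished the job and handed it in at about 31 s of robot time; no verdict was reported.

**What I did**
1. I took the standing spindle with the tool leaning in from outside, lifted it, turned it 90° in the air and set it down gently on a flat, then let go.
2. I took it again from above and laid it in both saddles of the dark box.
3. I pushed the lid shut, and only then swung the clamp arm down onto it.

**Last checks**
- **Spindle:** before I shut the lid, the picture showed both journals in the Vs and the square centred. It could not be seen after that.
- **Lid:** it came to a firm stop at 89.7 mm, where shut is 90 mm. Its corners were within 1 pixel of the shut position in the scene camera.
- **Clamp:** it came to a firm stop at about 112.5 mm, where fully down is 113 mm. The grip was within 1 pixel of the expected place in the scene camera.
- **Bystanders:** those in view in the last picture looked unmoved, and the arm was clear.
- **Forces:** the highest force reading was about 50 N at the wrist, when I pressed the lid shut with the fingertips. I saw no sign of the gripper's body pressing on anything.

**What went wrong on the way:** my first approach, with the tool leaning outward, hit the wrist joint limits. I dropped it before touching the spindle. When I checked the laid-down spindle, camera and grasp differed by about 2 mm and 1.5°, within tolerance.

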